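# Load the flow-cell holder and click its hub clamp shut

## Task

Get the measuring rig ready: turn the hub clamp's knob back to fully open, lift the metal leak-test blank out of the holder and set it flat in the shallow tray, and seat every grey plastic flow cell that lies on the bench flat in the pocket of its own shape. Only when all of them are in, turn the knob clockwise until it clicks past its detent into the locked position, so that its dogs hold the cells down. Leave the bottle, the power adapter and the screwdriver where they are.

Things in the scene. Friction and masses are not known exactly. Their poses are not given: they have to be found in the camera images.
- rack: The holder: a fixed black disc, 300 mm diameter, 8 mm thick, turned to any yaw, with four grey walled pockets at 90 degree spacing around a central hub clamp. Pocket walls 6 mm thick, tops 24 mm above the bench (16 mm above the pocket floors). Origin: centre of the disc's underside.
- pocket_round (a point): Centre of the floor of the round pocket (70 mm inside diameter), 96 mm from the hub axis; 8 mm above the bench. x points straight outward from the hub, z up. A cell fits when its own axes are parallel to these (or at any other yaw).
- pocket_square (a point): Centre of the floor of the square pocket (62 mm inside), 92 mm from the hub axis; at the start it holds the blank; 8 mm above the bench. x points straight outward from the hub, z up. A cell fits when its own axes are parallel to these (or turned by quarter turns).
- pocket_oblong (a point): Centre of the floor of the oblong pocket (inside 54 mm along x, 84 mm along y), 88 mm from the hub axis; 8 mm above the bench. x points straight outward from the hub, z up. A cell fits when its own axes are parallel to these (or turned by a half turn).
- pocket_triangle (a point): Centre of the floor of the triangular pocket (equal sides, walls 26 mm from its centre, flat side towards the hub, one corner straight outward), 87 mm from the hub axis; 8 mm above the bench. x points straight outward from the hub, z up. A cell fits when its own axes are parallel to these (or turned by a third of a turn either way).
- clamp (a joint): Knob angle: 0 = open (dogs midway between the pockets), grows clockwise seen from above, 0.785 = locked (dogs over the inner edges of the cells); end stops at -0.03 and 0.835. Detent hump at about 0.59: past it the knob snaps home, short of it it springs back part way. Crossing the hump takes about 0.2 N m. Starts locked.
- clamp_grip (a point): Point on the knob's axis at gripping height, 68 mm above the bench. The knob is an aluminium bar 66 mm long (along this point's x), 22 mm wide (y), from 45 to 79 mm above the bench. Below it four steel dogs, 12 mm wide, reach out to 68 mm from the axis along this point's +-x and +-y, between 31 and 39 mm above the bench. All turns with the knob.
- cell_round: Grey round flow cell, a disc 66 mm in diameter, 20 mm thick. On top of the middle stands a grip tab 18 mm (x) by 24 mm (y) and 36 mm high (from 20 to 56 mm above the underside). Origin: centre of the underside, z up. About 160 g. May be absent (then None).
- cell_square: Grey square flow cell, 58 by 58 mm, 20 mm thick. On top of the middle stands a grip tab 18 mm (x) by 24 mm (y) and 36 mm high (from 20 to 56 mm above the underside). Origin: centre of the underside, z up. About 160 g. May be absent (then None).
- cell_oblong: Grey oblong flow cell, 50 mm (x) by 80 mm (y), 20 mm thick. On top of the middle stands a grip tab 18 mm (x) by 24 mm (y) and 36 mm high (from 20 to 56 mm above the underside). Origin: centre of the underside, z up. About 160 g. May be absent (then None).
- cell_triangle: Grey triangular flow cell, equal sides of 83 mm, 20 mm thick; its sides lie 24 mm from the centre, one corner points along +x (48 mm from the centre) and one flat side faces -x. On top of the middle stands a grip tab 18 mm (x) by 24 mm (y) and 36 mm high (from 20 to 56 mm above the underside). Origin: centre of the underside, z up. About 160 g. May be absent (then None).
- blank: Metal leak-test blank, 58 by 58 mm and 20 mm thick, with a round steel grip post 24 mm in diameter and 36 mm high (20 to 56 mm above the underside) in its middle. Origin: centre of the underside, z up. About 200 g. Starts in the square pocket, under a dog of the locked clamp.
- tray: Fixed shallow grey tray, 132 by 132 mm outside, walls 4 mm thick and 15 mm high, floor 4 mm thick. Origin: centre of the underside.
- tray_in (a point): Centre of the tray's inner floor, 4 mm above the bench; 124 by 124 mm inside.
- buffer_bottle: Bystander: brown bottle with a blue cap, 60 mm diameter, 130 mm high. Origin: centre of the underside.
- adapter: Bystander: black power adapter, 55 by 115 by 32 mm. Origin: centre of the underside.
- driver: Bystander: screwdriver with a black handle, 180 mm long, lying down.
There are look-alikes about, which are no part of the job. What is shaped like the blank but orange or pink is not meant.

How it is judged:
By the outcome, as a careful person would: the job done as asked, in the order asked, and still so for the second after the job is handed in, with the robot touching nothing.
Of cell_round, cell_square, cell_oblong, cell_triangle only 3 to 4 are there at a start; the rules pass over those that are not, and their reading is None.
At some moment in a run one of cell_round, cell_square, cell_oblong, cell_triangle may be knocked a few centimetres aside while the robot is not near it.
Once in a run the grip may slacken for a moment while it holds something.
It also fails if it takes over 210 s, if anything falls off the work surface, if the arm or the gripper's body presses on something with over 40 N, if the wrist force passes 120 N, or if a joint passes its speed limit or range.

## Robot

A 6-joint arm with a two-finger parallel gripper is mounted at the origin on the work surface. World frame = base frame: x ahead of the robot, y to its left, z up, the work surface at z = 0. Lengths are in m, angles in rad, forces in N, time in s.
With the tool pointing down it reaches from about 0.3 to 0.875 m from the base axis. Payload 6.4 kg.
Tool frame: the origin (TCP) lies on the centre line of the jaws, within the pads' length; the fingertips stand 14 mm ahead of it and the grasp point (between the pads) lies 5 mm behind it; z points along the fingers, y is the direction in which the jaws open and shut (so a half turn about z gives the same grasp; the last joint's range is limited). The gripper opens to 85 mm and grips with 20 to 120 N. Pads are 22 mm wide; open, the fingers measure 114 mm over their backs; the gripper's body (76 mm by 85 mm) begins 54 mm behind the grasp point. The pads swing forward as they close: fully open they stand 13 mm farther back than shut.
Start: joints at [-1.508, 0.181, 1.607, -0, 1.354, -0.206], TCP at [0.153, -0.554, 0.245] pointing down, gripper open.
Joint ranges: [-2.99, 2.99], [-0.89, 2.07], [0.3, 2.58], [-1.14, 4.28], [0, 2.63], [-3.12, 3.12]. Speed limits (rad/s): [2.57, 2.57, 3.01, 3.14, 3.14, 3.14].

## Interface

Orientations are given as a unit quaternion [w, x, y, z].
In Python, from bench import * gives the robot as it stands.
- The arm moves only by the tool servo_tool, never from a script. Its argument "plan" is a list that holds one entry, the list of rows, each a list of 5 numbers: the shift along the world's x, y, z in m, then the turn about the world's z in rad, then the gripper command: -1 is shut, 1 is fully open, values between are in proportion. In form: [[[tx, ty, tz, roll, claw], ...]]. A call has 1 to 8 rows; each row shifts and turns the commanded pose from where the row before left it; what a row does not reach is not made up. A row lasts 1/10 s, in which the tool goes at most 50 mm and 8.59 degrees, less where a joint would pass 70% of its speed; a pose out of reach is approached as far as the arm can. A call with a gripper value outside its range is refused whole. The fingers move at their own pace and stop on an object; the grip force is fixed at half the most. Time passes only in rows, so rows that do not move let the fingers close. It gives the time, the measured TCP pose, the force and the opening at its end, in the units of the state.
- get_obs(): the state, without advancing time (a new reading comes with each control period).
- camera(name): name is "scene" or "top"; returns a dict with "img" (384x512x3 uint8, blue, green, red), "camera_matrix" (3x3 intrinsics, pixels), "rvec" (rotation vector, rad) and "tvec" (3), from world to camera coordinates, as OpenCV has them. Camera axes: x right, y down, z forward; pixel columns grow to the right and rows downward; lengths in m; the calibration is good to about 2 mm. A picture is of the moment at which its call begins. There is no depth.
- hand_in(): hands the job in, once; it reports no verdict.
Trained networks look in a picture, given as the dict that the camera call returned (one of the last four; its "shot" number tells which), for a name from the list of things; names that differ only in an ending like _2 or _b are one class to them, and where a whole thing is asked for, a point or a joint stands for the part that bears it (a point fixed in the world has none). Each returns a list of dicts, best first, with "conf" (0 to 1); they miss things now and then, are a little off and sometimes report something else, mostly with a low value. They report only what shows in the picture. A call takes as long as a camera call. They do not tell look-alikes from the thing itself.
- trace(picture, thing): "mask" (384x512 bool, what is visible of it) and "rect" ([left, top, right, bottom] as shares, 0 to 1, of the picture: columns of its width, rows of its height, round what is visible of it).
- pinpoint(picture, thing): "centre" ([row, column] as shares, 0 to 1, of the picture: columns of its width, rows of its height: a listed point, or the origin of a listed thing).
The state is a dict: "time_s": time; "q": joint angles; "dq": joint speeds; "joint_efforts": joint torques, N m; "eef_pos": TCP position; "eef_rot": TCP orientation; "wrist_force": force on the tool from outside, world axes, zero at the start; "torque": the same for the moment, N m; "opening": opening from 0.0 (shut) to 1.0 (fully open).
Only numpy, scipy, OpenCV 4.12 (cv2) and the standard library are available. Lean on these libraries where they do the work, as an engineer would, in place of code of your own. Each camera call takes 0.05 s, during which the arm holds its last target.

## Working session

There is one attempt and no reset: what is moved stays moved. The work goes in short steps, Python scripts to look and compute and a tool call to move; the robot and the scene stay as the last step left them, time stands still between calls to the robot, and variables do not carry over. Pictures are saved under pics/ and viewed, and the job is handed in when it is done.

Besides the shell and the picture viewer there is one more tool, called after ">>>" as a command line: name --argument value ..., lists and objects as JSON in quotes. servo_tool: Moves the arm, as the interface text tells. Its arguments: {"type":"object","properties":{"plan":{"type":"array"}},"required":["plan"]}

```bash
ls; mkdir -p pics; python3 - <<'E'
from bench import *
import cv2
o=get_obs();print(o)
for n in("scene","top"):
    c=camera(n);cv2.imwrite(f"pics/{n}0.png",c["img"]);print(n,c["camera_matrix"],c["rvec"],c["tvec"],c.get("shot"))
E
```

```text
pics
{'time_s': 0.0, 'q': array([-1.50831851e+00,  1.81537741e-01,  1.60799791e+00,  4.73415620e-05,
        1.35379476e+00, -2.06300359e-01]), 'dq': array([ 4.18388187e-04, -2.89846075e-05, -1.98141254e-04, -1.66328321e-03,
        1.87337187e-03,  1.17976169e-03]), 'joint_efforts': array([ 1.14038467e-03, -4.44870865e+01, -3.51338017e+01, -3.05704189e-04,
        9.05779103e-03, -7.54502764e-06]), 'eef_pos': array([ 0.15269082, -0.55381771,  0.24439086]), 'eef_rot': array([-8.64972081e-04,  9.90983680e-01,  1.33979810e-01,  8.54797731e-05]), 'wrist_force': array([ 0.50055075,  1.04568335, -0.32980979]), 'torque': array([-0.03316991, -0.01920061, -0.05496047]), 'opening': 0.9994201483813634}
scene [[436.37475743   0.         259.15510747]
 [  0.         436.37475743 183.8938444 ]
 [  0.           0.           1.        ]] [ 1.24432719  2.40154193 -0.81550012] [ 0.30207287 -0.25629416  1.63642271] 1
top [[473.27100178   0.         248.55447413]
 [  0.         473.27100178 193.47010998]
 [  0.           0.           1.        ]] [ 2.13046118 -2.16731196  0.14211479] [-0.02592733  0.50750117  1.57027617] 2
```

View pics/scene0.png

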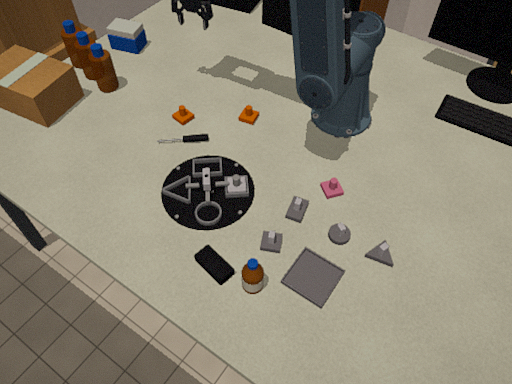

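View pics/top0.png

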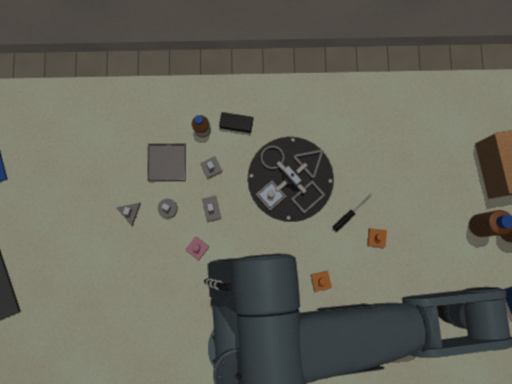

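```bash
cat > h.py <<'E'
from bench import *
import numpy as np, cv2
from scipy.optimize import minimize, least_squares
def proj(c,P):
    return cv2.projectPoints(np.asarray(P,float).reshape(-1,1,3),c["rvec"],c["tvec"],c["camera_matrix"],None)[0].reshape(-1,2)
def ray(c,px,z):
    R=cv2.Rodrigues(c["rvec"])[0];K=c["camera_matrix"];t=np.asarray(c["tvec"]).reshape(3)
    d=R.T@np.linalg.inv(K)@np.array([px[0],px[1],1.]);o=-R.T@t
    return o+d*(z-o[2])/d[2]
def pp(c,n,z,k=3):
    r=pinpoint(c,n);out=[]
    for e in r[:k]:
        px=(e["centre"][1]*512,e["centre"][0]*384)
        out.append((round(e["conf"],2),np.round(px,1).tolist(),np.round(ray(c,px,z),4)[:2].tolist()))
    return out
E
python3 - <<'E'
from h import *
T=camera("top");S=camera("scene")
for n,z in dict(rack=0,pocket_round=.008,pocket_square=.008,pocket_oblong=.008,pocket_triangle=.008,clamp_grip=.068,cell_round=0,cell_square=0,cell_oblong=0,cell_triangle=0,blank=.008,tray_in=.004,buffer_bottle=0,adapter=0,driver=0.01).items():
    print(n,"T",pp(T,n,z));print("    S",pp(S,n,z))
E
```

```text
rack T [(0.62, [291.6, 179.7], [0.5574, -0.1849]), (0.43, [208.3, 168.2], [0.6033, 0.1046])]
    S [(0.71, [207.7, 188.9], [0.5568, -0.1832])]
pocket_round T [(0.79, [273.0, 159.4], [0.6288, -0.1216])]
    S [(0.9, [206.6, 212.4], [0.6342, -0.1241])]
pocket_square T [(0.87, [269.3, 196.0], [0.5006, -0.1059]), (0.59, [274.7, 160.0], [0.6265, -0.1275])]
    S [(0.85, [234.8, 187.4], [0.5056, -0.1117]), (0.6, [297.8, 210.4], [0.4639, 0.1015])]
pocket_oblong T [(0.84, [306.4, 196.4], [0.4969, -0.2334])]
    S [(0.9, [204.4, 168.8], [0.5021, -0.241])]
pocket_triangle T [(0.67, [311.2, 156.2], [0.6377, -0.2549])]
    S [(0.87, [181.1, 193.5], [0.6249, -0.236])]
clamp_grip T [(0.82, [295.0, 177.0], [0.5551, -0.1905])]
    S [(0.86, [202.1, 176.8], [0.5675, -0.1903]), (0.52, [252.0, 282.7], [0.767, 0.1424])]
cell_round T [(0.73, [305.9, 198.1], [0.4921, -0.2326]), (0.54, [168.1, 206.7], [0.4704, 0.2442])]
    S [(0.69, [337.4, 237.9], [0.4747, 0.2487])]
cell_square T [(0.58, [207.8, 166.6], [0.6089, 0.1062])]
    S [(0.88, [271.1, 244.0], [0.6074, 0.0984])]
cell_oblong T [(0.81, [210.3, 209.
[... 292 characters left out ...]
6.2], [0.3565, -0.458])]
    S [(0.8, [247.5, 119.6], [0.2272, -0.2623]), (0.67, [235.2, 185.9], [0.5, -0.1143]), (0.6, [182.4, 120.2], [0.3691, -0.4532])]
tray_in T [(0.73, [273.0, 156.0], [0.6418, -0.1221]), (0.64, [162.6, 165.9], [0.6135, 0.2635]), (0.26, [167.0, 206.8], [0.4698, 0.2472])]
    S []
buffer_bottle T [(0.76, [203.1, 128.1], [0.7476, 0.1221])]
    S [(0.64, [252.0, 284.1], [0.7441, 0.1264])]
adapter T [(0.93, [240.6, 125.5], [0.7547, -0.0104]), (0.72, [267.7, 196.2], [0.5011, -0.1007])]
    S [(0.77, [214.2, 268.2], [0.7666, 0.0106]), (0.51, [339.5, 234.6], [0.4608, 0.2483])]
driver T [(0.65, [353.2, 207.7], [0.4549, -0.392])]
    S [(0.74, [185.6, 139.4], [0.4372, -0.3789])]
```

```bash
python3 - <<'E'
import cv2
s=cv2.imread("pics/scene0.png");t=cv2.imread("pics/top0.png")
cv2.imwrite("pics/sc.png",cv2.resize(s[145:305,150:410],None,fx=3,fy=3,interpolation=cv2.INTER_CUBIC))
cv2.imwrite("pics/tc.png",cv2.resize(t[100:270,100:345],None,fx=3.2,fy=3.2,interpolation=cv2.INTER_CUBIC))
E
```

```text
(no output)
```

View pics/sc.png

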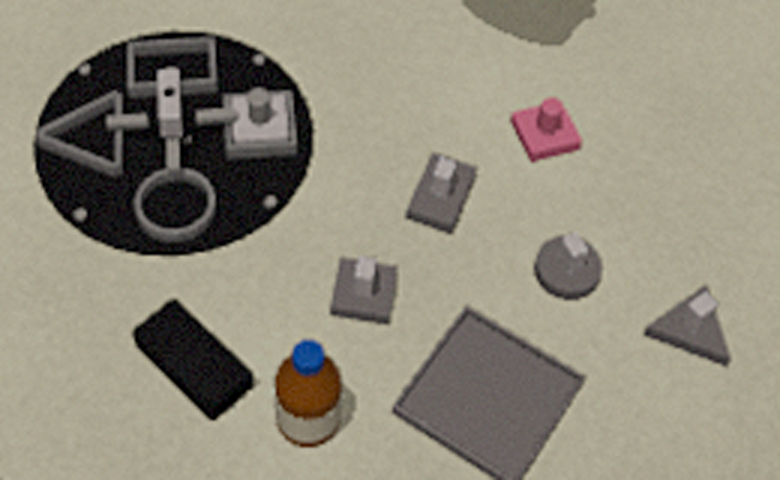

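View pics/tc.png

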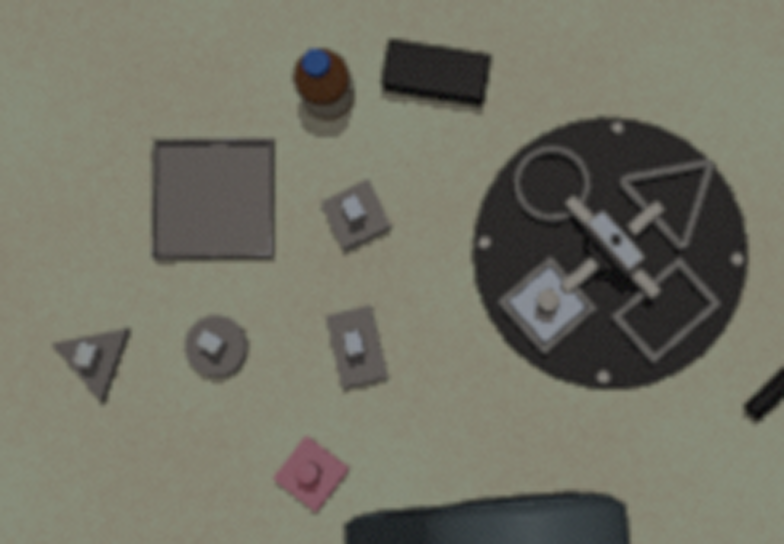

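```bash
cat > fit.py <<'E'
from h import *
def poly(kind,k=0.):
    if kind=="round":
        a=np.linspace(0,2*np.pi,48,endpoint=False);return (.033+k)*np.c_[np.cos(a),np.sin(a)]
    if kind=="tri":
        r=2*(.024+k);a=np.deg2rad([0,120,240]);return r*np.c_[np.cos(a),np.sin(a)]
    hx,hy=dict(square=(.029,.029),oblong=(.025,.040),tray=(.066,.066),tab=(.009,.012))[kind]
    hx+=k;hy+=k
    return np.array([[hx,hy],[-hx,hy],[-hx,-hy],[hx,-hy]])
def place(P,x,y,a):
    c,s=np.cos(a),np.sin(a);return P@np.array([[c,s],[-s,c]])+[x,y]
SS=6
class Ren:
    def __init__(s,cam,box):
        s.c=cam;s.x0,s.y0,s.x1,s.y1=box;s.im=cam["img"][s.y0:s.y1,s.x0:s.x1].astype(float)
    def px(s,P,z):
        P=np.asarray(P);q=proj(s.c,np.c_[P,np.full(len(P),z)]);return (q+.5-[s.x0,s.y0])*SS-.5
    def hull(s,*qs): return cv2.convexHull(np.vstack(qs).astype(np.float32)).reshape(-1,2)
    def new(s): s.L=np.zeros(((s.y1-s.y0)*SS,(s.x1-s.x0)*SS),np.uint8)
    def fill(s,q,l): cv2.fillPoly(s.L,[np.round(q*16).astype(np.int32)],int(l),shift=4)
    def fillcap(s,q1,q2,l):
        m1=np.zeros_like(s.L);m2=m1.copy();cv2.fillPoly(m1,[np.round(q1*16).astype(np.int32)],1,shift=4);cv2.fillPoly(m2,[np.round(q2*16).astype(np.int32)],1,shift=4)
        s.L[(m1&m2)>0]=l
    def score(s,n,ignore=None):
        H,W=s.im.shape[:2]
        A=np.stack([cv2.resize((s.L==i).astype(np.float32),(W,H),interpolation=cv2.INTER_AREA) for i in range(n)],-1)
        A=cv2.GaussianBlur(A,(0,0),.6)
        if A.ndim==2:A=A[...,None]
        A=A.reshape(-1,n);Y=s.im.reshape(-1,3);w=np.ones(len(A))
        if ignore is not None: w=1-(A[:,ignore]>.02).astype(float)
        G=(A*w[:,None]).T@A+1e-3*np.eye(n);X=np.linalg.solve(G,(A*w[:,None]).T@Y)
        r=((A@X-Y)**2).sum(1)*w
        return np.minimum(r,3000).sum()/max(w.sum(),1)
def cell_draw(r,kind,p,z0=0,post=False):
    r.new();B=place(poly(kind),*p)
    b0,b1=r.px(B,z0),r.px(B,z0+.02);r.fill(r.hull(b0,b1),1);r.fill(b1,2)
    T=place(poly("tab"),*p)
    if post:
        a=np.linspace(0,6.283,24);T=place(.012*np.c_[np.cos(a),np.sin(a)],*p)
    t0,t1=r.px(T,z0+.02),r.px(T,z0+.056);r.fill(r.hull(t0,t1),3);r.fill(t1,4)
def boxof(cam,x,y,rad=.075,zs=(0,.06)):
    P=[[x+dx,y+dy,z] for dx in(-rad,rad) for dy in (-rad,rad) for z in zs]
    q=proj(cam,P);a=np.floor(q.min(0)).astype(int);b=np.ceil(q.max(0)).astype(int)
    return max(a[0],0),max(a[1],0),min(b[0],512),min(b[1],384)
def fit_cell(cams,kind,p0,z0=0,post=False,yaws=None,rad=.055):
    rs=[Ren(c,boxof(c,p0[0],p0[1],rad,(z0,z0+.05))) for c in cams]
    def f(v):
        p=(v[0],v[1],v[2]*20);s=0
        for r in rs: cell_draw(r,kind,p,z0,post);s+=r.score(5)
        return s
    best=None
    if yaws is None: yaws=np.deg2rad(np.arange(0,dict(square=90,oblong=180,tri=120,round=180)[kind],15))
    yaws=list(yaws)
    c=sorted((f((p0[0],p0[1],a/20)),a) for a in yaws)[:3]
    for _,a in c:
        v=np.array([p0[0],p0[1],a/20])
        o=minimize(f,v,method="Nelder-Mead",options=dict(initial_simplex=np.vstack([v,v+[.006,0,0],v+[0,.006,0],v+[0,0,.008]]),xatol=5e-5,fatol=.05,maxiter=150))
        if best is None or o.fun<best.fun: best=o
    return np.array([best.x[0],best.x[1],best.x[2]*20]),best.fun
PK=dict(round=(.096,0,.002),square=(.092,1,.002),oblong=(.088,2,.002),tri=(.087,3,.002))
def pocket(rk,kind):
    r,i,_=PK[kind];a=rk[2]+i*np.pi/2
    return np.array([rk[0]+r*np.cos(a),rk[1]+r*np.sin(a),a])
def rack_draw(r,p,ign=True):
    r.new();a=np.linspace(0,2*np.pi,120,endpoint=False);D=.15*np.c_[np.cos(a),np.sin(a)]+p[:2]
    d0,d1=r.px(D,0),r.px(D,.008);r.fill(r.hull(d0,d1),1);r.fill(d1,2)
    for k in PK:
        q=pocket(p,k);O=place(poly(k,.008),*q);I=place(poly(k,.002),*q)
        o0,o1,i0,i1=r.px(O,.008),r.px(O,.024),r.px(I,.008),r.px(I,.024)
        r.fill(r.hull(o0,o1),3);r.fill(o1,4);r.fill(i1,3);r.fillcap(i0,i1,2)
    if ign:
        H=[]
        a=np.linspace(0,2*np.pi,40);C=.070*np.c_[np.cos(a),np.sin(a)]+p[:2]
        r.fill(r.hull(r.px(C,.031),r.px(C,.039)),5)
        C=.036*np.c_[np.cos(a),np.sin(a)]+p[:2];r.fill(r.hull(r.px(C,.008),r.px(C,.079)),5)
        q=pocket(p,"square");I=place(poly("square",.002),*q);r.fill(r.px(I,.024),5)
        a=np.linspace(0,6.283,24);T=place(.014*np.c_[np.cos(a),np.sin(a)],*q);r.fill(r.hull(r.px(T,.02),r.px(T,.064)),5)
def fit_rack(cams,p0):
    rs=[Ren(c,boxof(c,p0[0],p0[1],.165,(0,.02))) for c in cams]
    def f(v):
        p=(v[0],v[1],v[2]*20);s=0
        for r in rs: rack_draw(r,p);s+=r.score(6,ignore=5)
        return s
    v=np.array([p0[0],p0[1],p0[2]/20])
    o=minimize(f,v,method="Nelder-Mead",options=dict(initial_simplex=np.vstack([v,v+[.006,0,0],v+[0,.006,0],v+[0,0,.005]]),xatol=5e-5,fatol=.02,maxiter=200))
    return np.array([o.x[0],o.x[1],o.x[2]*20]),o.fun
E
cat > look1.py <<'E'
from fit import *
T=camera("top");S=camera("scene")
for n,c in (("T",[T]),("S",[S]),("TS",[T,S])):
    p,s=fit_rack(c,(.557,-.185,np.deg2rad(41)));print(n,"rack",p.round(4),np.rad2deg(p[2]).round(2),round(s,1))
for k,q in dict(round=(.473,.246),square=(.608,.102),oblong=(.458,.096),tri=(.461,.365)).items():
    for n,c in (("T",[T]),("S",[S]),("TS",[T,S])):
        p,s=fit_cell(c,k,q);print(n,k,p.round(4),np.rad2deg(p[2]).round(1),round(s,1))
E
time python3 look1.py
```

```text
T rack [ 0.5611 -0.1794  0.7035] 40.31 150.3
S rack [ 0.5634 -0.1772  0.699 ] 40.05 364.8
TS rack [ 0.5616 -0.1791  0.7022] 40.23 540.1
T round [0.4639 0.2454 1.71  ] 98.0 78.4
S round [0.4641 0.2469 2.0301] 116.3 210.2
TS round [0.4644 0.2462 2.3857] 136.7 269.4
T square [0.6038 0.0947 0.4311] 24.7 85.1
S square [0.6125 0.1004 0.4557] 26.1 756.7
TS square [0.6041 0.0957 0.4338] 24.9 780.2
T oblong [0.4608 0.0947 1.8018] 103.2 40.1
S oblong [0.4615 0.0965 1.7929] 102.7 139.8
TS oblong [0.4608 0.0958 1.7992] 103.1 199.8
T tri [0.4544 0.3756 1.2351] 70.8 33.7
S tri [0.4541 0.3778 1.2251] 70.2 108.7
TS tri [0.4539 0.3763 1.2451] 71.3 165.3
real	0m4.916s
user	0m4.699s
sys	0m0.115s
```

```bash
cat > ov.py <<'E'
from fit import *
def overlay(cam,rk,cells,out,box,f=4):
    im=cv2.resize(cam["img"],None,fx=f,fy=f,interpolation=cv2.INTER_CUBIC)
    def dr(P,z,col):
        q=(proj(cam,np.c_[P,np.full(len(P),z)])+.5)*f-.5
        cv2.polylines(im,[np.round(q*16).astype(np.int32)],True,col,1,cv2.LINE_AA,4)
    if rk is not None:
        a=np.linspace(0,2*np.pi,120,endpoint=False);dr(.15*np.c_[np.cos(a),np.sin(a)]+rk[:2],.008,(0,255,0))
        for k in PK:
            q=pocket(rk,k);dr(place(poly(k,.002),*q),.024,(0,255,255));dr(place(poly(k,.008),*q),.024,(0,255,0))
    for k,p,z in cells:
        dr(place(poly(k),*p),z,(255,0,0));dr(place(poly(k),*p),z+.02,(0,0,255));dr(place(poly("tab"),*p),z+.056,(0,0,255))
    x0,y0,x1,y1=[int(v*f) for v in box];cv2.imwrite(out,im[y0:y1,x0:x1])
E
python3 - <<'E'
from ov import *
T=camera("top");S=camera("scene")
rk=np.array([.5616,-.1791,.7022])
cells=[("round",(.4644,.2462,2.39),0),("square",(.6041,.0957,.434),0),("oblong",(.4608,.0958,1.799),0),("tri",(.4539,.3763,1.245),0)]
overlay(T,rk,cells,"pics/ovT.png",(105,130,340,230),3.4)
overlay(S,rk,cells,"pics/ovS.png",(155,150,405,275),3.2)
E
```

```text
(no output)
```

View pics/ovT.png

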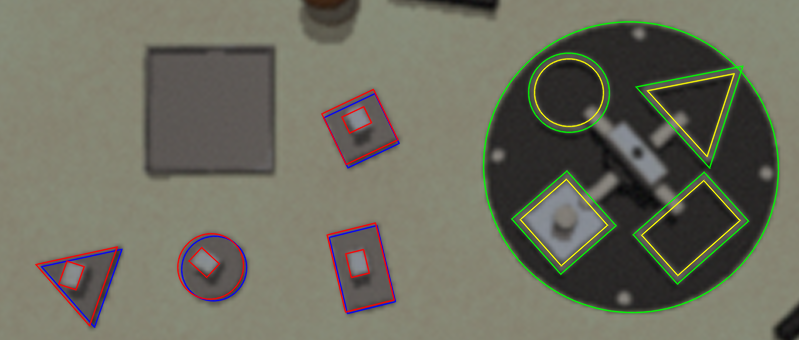

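View pics/ovS.png

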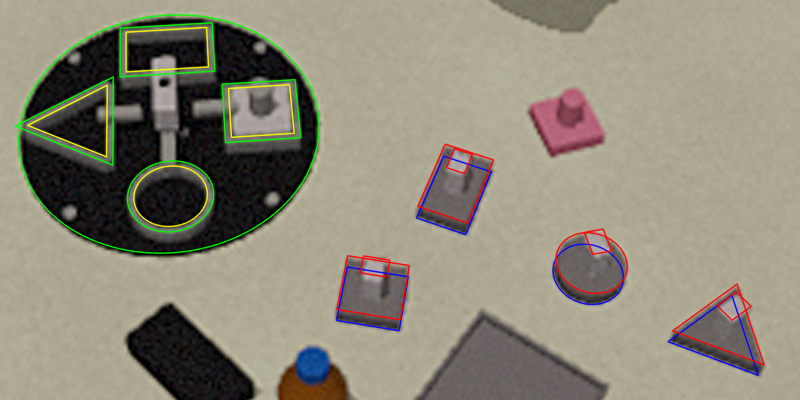

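Candidates for the blank: the light metal one in the holder (scene 237,185 / top 270,195); rejected are orange ones (scene 183,115 and 249,115) and a pink one (scene 332,187). All four cells are on the bench. In scene, the cells are at square (271,241), oblong (297,209), round (340,234) and triangle (380,254). The knob bar lies along the round–oblong direction, about 40°.

>>> servo_tool --plan '[[[0.034,0.031,-0.004,0.054,1],[0.034,0.031,-0.004,0.054,1],[0.034,0.031,-0.004,0.054,1],[0.034,0.031,-0.004,0.054,1],[0.034,0.031,-0.004,0.054,1],[0.034,0.031,-0.004,0.054,1],[0.034,0.031,-0.004,0.054,1],[0.034,0.031,-0.004,0.055,1]]]'

```text
time_s: 2.7
eef_pos: [0.426, -0.305, 0.2134]
eef_rot: [0.0, 0.939, 0.345, 0.0]
wrist_force: [1.0, 0.2, -0.9]
opening: 0.999
```

```bash
cat > st.py <<'E'
from h import *
def st():
    o=get_obs();q=o["eef_rot"];R=np.zeros(3)
    w,x,y,z=q;yaw=np.arctan2(2*(x*y+w*z),1-2*(y*y+z*z))
    print("t",round(o["time_s"],2),"p",o["eef_pos"].round(4),"yaw",round(yaw,4),"F",o["wrist_force"].round(1),"M",o["torque"].round(2),"op",round(o["opening"],3),"q",o["q"].round(2))
if __name__=="__main__": st()
E
python3 st.py
python3 - <<'E'
from fit import *
T=camera("top");S=camera("scene")
# knob fit + tray fit
def fit_g(cams,draw,n,p0,rad,zs):
    rs=[Ren(c,boxof(c,p0[0],p0[1],rad,zs)) for c in cams]
    def f(v):
        s=0
        for r in rs: draw(r,(v[0],v[1],v[2]*20));s+=r.score(n)
        return s
    v=np.array([p0[0],p0[1],p0[2]/20])
    o=minimize(f,v,method="Nelder-Mead",options=dict(initial_simplex=np.vstack([v,v+[.006,0,0],v+[0,.006,0],v+[0,0,.005]]),xatol=5e-5,fatol=.02))
    return (o.x*[1,1,20]).round(4),o.fun
def tray(r,p):
    r.new();O=place(poly("tray"),*p);I=place(poly("tray",-.004),*p)
    r.fill(r.hull(r.px(O,0),r.px(O,.015)),1);r.fill(r.px(O,.015),2);r.fill(r.px(I,.015),1);r.fillcap(r.px(I,.004),r.px(I,.015),3)
for c in ([T],[S]): print("tray",fit_g(c,tray,4,(.613,.25,0.02),.09,(0,.015)))
E
```

```text
t 2.7 p [ 0.426  -0.305   0.2134] yaw 0.7039 F [ 1.   0.2 -0.9] M [-0.04 -0.03  0.02] op 0.999 q [-0.85  0.1   1.77 -0.    1.28  0.02]
tray (array([ 0.6266,  0.2501, -0.0024]), np.float64(42.77612231839164))
tray (array([ 0.6288,  0.2521, -0.0043]), np.float64(350.2907833509131))
```

>>> servo_tool --plan '[[[0.034,0.0315,0,0,1],[0.034,0.0315,0,0,1],[0.034,0.0315,0,0,1],[0.034,0.0315,0,0,1],[0,0,-0.05,0,1],[0,0,-0.04,0,1],[0,0,-0.01,0,1],[0,0,0,0,1]]]'

```text
time_s: 3.6
eef_pos: [0.5593, -0.1804, 0.1117]
eef_rot: [-0.002, 0.939, 0.343, -0.001]
wrist_force: [-0.1, 0.5, 0.4]
opening: 0.999
```

```bash
python3 st.py;python3 - <<'E'
from h import *
S=camera("scene");cv2.imwrite("pics/s1.png",cv2.resize(S["img"][90:250,120:340],None,fx=3.5,fy=3.5,interpolation=cv2.INTER_CUBIC))
E
```

```text
t 3.6 p [ 0.5593 -0.1804  0.1117] yaw 0.7009 F [-0.1  0.5  0.4] M [ 0.   -0.02  0.04] op 0.999 q [-0.51  0.36  1.67 -0.    1.11  0.36]
```

View pics/s1.png

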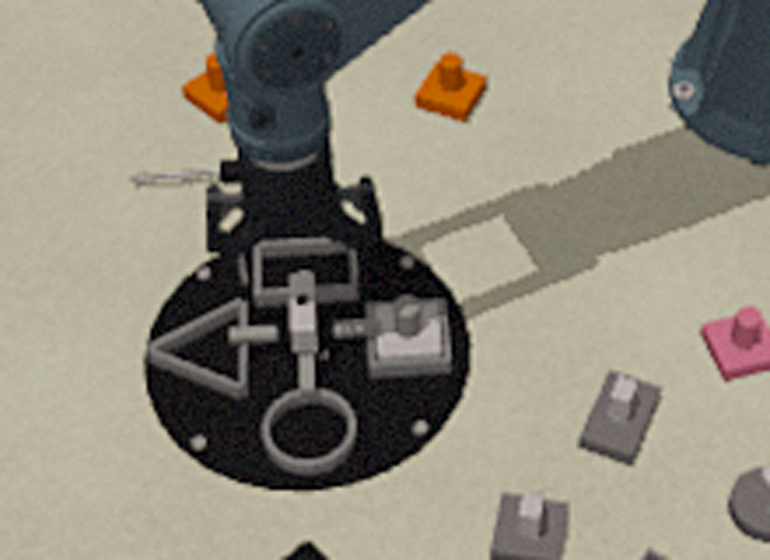

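```bash
python3 - <<'E'
from st import *
st()
for n in("scene","top"):
    S=camera(n);im=S["img"].copy();o=get_obs()
    for p in (o["eef_pos"],[.5616,-.1791,.068]):
        q=proj(S,p)[0];print(n,q); cv2.circle(im,tuple(np.round(q).astype(int)),2,(0,255,0),-1)
    cv2.imwrite(f"pics/{n}2.png",im)
E
```

```text
t 3.65 p [ 0.5607 -0.1812  0.1139] yaw 0.7007 F [ 0.6 -0.5  0.4] M [0.05 0.06 0.02] op 1.002 q [-0.51  0.36  1.67 -0.    1.11  0.36]
scene [204.19761345 167.04467231]
scene [206.10089939 177.22125615]
top [293.6330282  172.39644951]
top [291.53282667 175.13657179]
```

View pics/scene2.png

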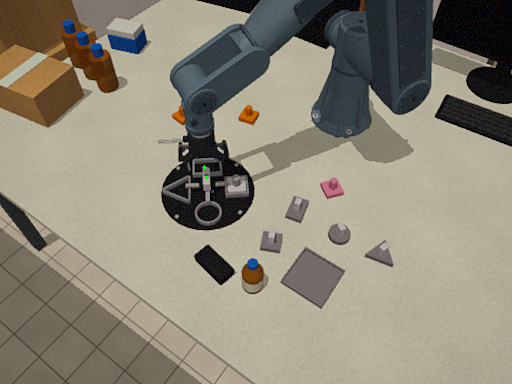

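View pics/top2.png

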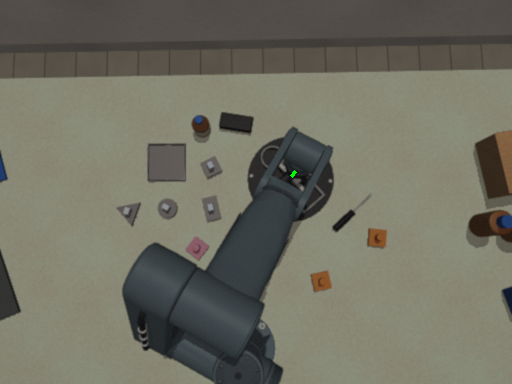

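>>> servo_tool --plan '[[[0.001,0.001,-0.02,0,1],[0,0,-0.01,0,1],[0,0,-0.01,0,1],[0,0,-0.01,0,1],[0,0,0,0,1]]]'

```text
time_s: 4.25
eef_pos: [0.5608, -0.179, 0.062]
eef_rot: [-0.001, 0.939, 0.344, -0.001]
wrist_force: [-0.3, 0.7, -0.3]
opening: 1.001
```

```bash
python3 st.py
```

```text
t 4.25 p [ 0.5608 -0.179   0.062 ] yaw 0.7016 F [-0.3  0.7 -0.3] M [-0.   -0.04 -0.01] op 1.001 q [-0.51  0.44  1.69 -0.    1.02  0.36]
```

>>> servo_tool --plan '[[[0,0,0,0,-0.3],[0,0,0,0,-0.3],[0,0,0,0,-0.3],[0,0,0,0,-0.3],[0,0,0,0,-0.42],[0,0,0,0,-0.42],[0,0,0,0,-0.42]]]'

```text
time_s: 4.95
eef_pos: [0.5618, -0.1794, 0.0633]
eef_rot: [0.0, 0.939, 0.344, 0.0]
wrist_force: [-0.5, -0.0, -0.9]
opening: 0.292
```

```bash
python3 st.py
```

```text
t 4.95 p [ 0.5618 -0.1794  0.0633] yaw 0.7018 F [-0.5 -0.  -0.9] M [-0.01  0.   -0.02] op 0.292 q [-0.51  0.43  1.69 -0.    1.02  0.36]
```

>>> servo_tool --plan '[[[0,0,0,0,-0.46],[0,0,0,0,-0.46],[0,0,0,0,-0.5],[0,0,0,0,-0.5],[0,0,0,0,-1],[0,0,0,0,-1]]]'

```text
time_s: 5.55
eef_pos: [0.562, -0.1797, 0.0635]
eef_rot: [0.0, 0.939, 0.344, 0.0]
wrist_force: [1.1, -1.9, -0.4]
opening: 0.253
```

```bash
python3 st.py
```

```text
t 5.55 p [ 0.562  -0.1797  0.0635] yaw 0.7016 F [ 1.1 -1.9 -0.4] M [-0.25 -0.15 -0.03] op 0.253 q [-0.51  0.43  1.69 -0.    1.02  0.36]
```

>>> servo_tool --plan '[[[0,0,0,0.1,-1],[0,0,0,0.1,-1],[0,0,0,0.1,-1],[0,0,0,0.1,-1],[0,0,0,0.1,-1],[0,0,0,0.1,-1],[0,0,0,0.1,-1],[0,0,0,0.09,-1]]]'

```text
time_s: 6.35
eef_pos: [0.5632, -0.1804, 0.0636]
eef_rot: [0.002, 0.733, 0.68, 0.001]
wrist_force: [7.4, -5.0, -6.0]
opening: 0.245
```

>>> servo_tool --plan '[[[0,0,0,0,-1],[0,0,0,0,-1]]]'

```text
time_s: 6.55
eef_pos: [0.5633, -0.1804, 0.0636]
eef_rot: [0.002, 0.735, 0.679, 0.001]
wrist_force: [7.7, -5.5, -5.0]
opening: 0.247
```

```bash
python3 st.py
```

```text
t 6.55 p [ 0.5633 -0.1804  0.0636] yaw 1.4917 F [ 7.7 -5.5 -5. ] M [-0.63 -0.78  0.  ] op 0.247 q [-0.51  0.44  1.69  0.    1.02 -0.43]
```

>>> servo_tool --plan '[[[0,0,0,0,0.1],[0,0,0,0,0.1],[0,0,0,0,0.1],[0,0,0.02,0,0.1],[0,0,0.04,0,0.1],[0,0,0.04,0,0.1],[0,0,0.03,0,0.1]]]'

```text
time_s: 7.25
eef_pos: [0.5621, -0.1794, 0.1959]
eef_rot: [0.001, 0.734, 0.679, 0.0]
wrist_force: [0.5, -0.1, 0.5]
opening: 0.55
```

```bash
python3 st.py; python3 - <<'E'
from h import *
for n in("scene","top"):
    S=camera(n);im=S["img"]
    cv2.imwrite(f"pics/{n}3.png",cv2.resize(im[140:260,140:330] if n=="scene" else im[110:250,210:360],None,fx=4,fy=4,interpolation=cv2.INTER_CUBIC))
E
```

```text
t 7.25 p [ 0.5621 -0.1794  0.1959] yaw 1.492 F [ 0.5 -0.1  0.5] M [-0.03  0.02  0.07] op 0.55 q [-0.51  0.26  1.62  0.    1.26 -0.43]
```

View pics/scene3.png

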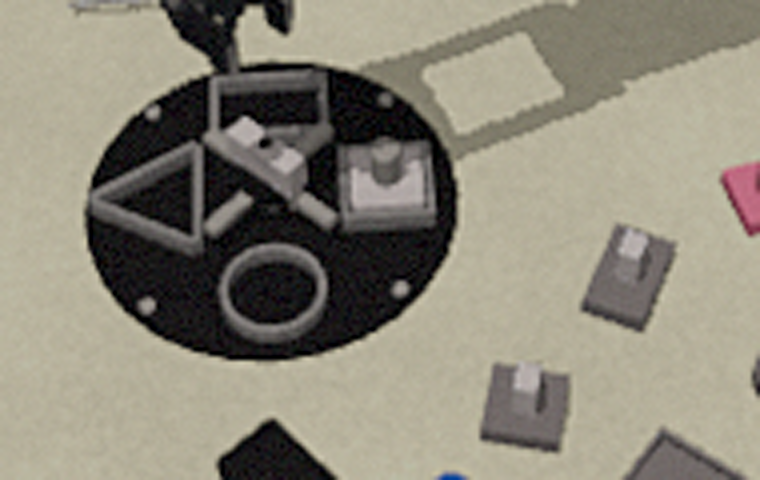

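>>> servo_tool --plan '[[[-0.029,0.0355,0,0,0.1],[-0.0293,0.0355,0,0,0.1],[0,0,-0.05,0,0.1],[0,0,-0.04,0,0.1],[0,0,-0.03,0,0.1],[0,0,-0.015,0,0.1],[0,0,-0.012,0,0.1],[0,0,0,0,0.1]]]'

```text
time_s: 8.15
eef_pos: [0.5018, -0.1076, 0.0443]
eef_rot: [-0.002, 0.734, 0.679, -0.001]
wrist_force: [-0.6, -0.1, -0.8]
opening: 0.551
```

```bash
python3 st.py; python3 - <<'E'
from h import *
S=camera("scene");im=S["img"]
cv2.imwrite("pics/s4.png",cv2.resize(im[130:250,140:330],None,fx=4,fy=4,interpolation=cv2.INTER_CUBIC))
E
```

```text
t 8.15 p [ 0.5018 -0.1076  0.0443] yaw 1.4917 F [-0.6 -0.1 -0.8] M [ 0.03 -0.01 -0.01] op 0.551 q [-0.44  0.33  1.89  0.    0.93 -0.36]
```

View pics/s4.png

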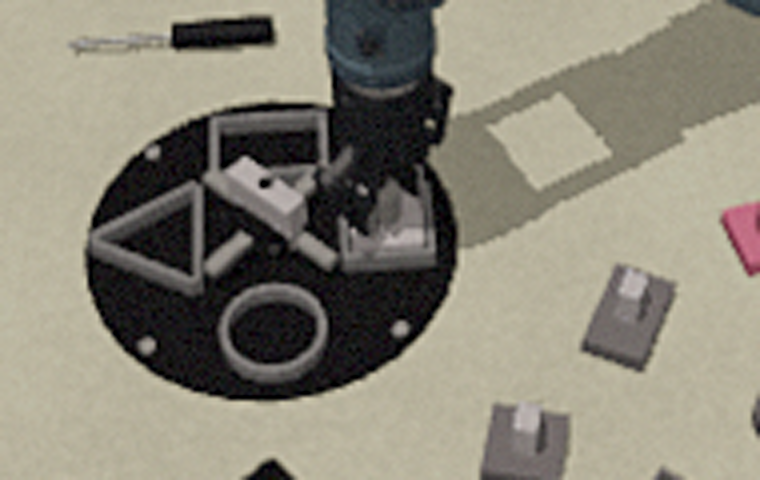

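>>> servo_tool --plan '[[[0,0,0.001,0,-0.3],[0,0,0,0,-0.3],[0,0,0,0,-0.4],[0,0,0,0,-0.5],[0,0,0,0,-0.5],[0,0,0,0,-1],[0,0,0,0,-1],[0,0,0,0,-1]]]'

```text
time_s: 9.0
eef_pos: [0.5042, -0.1087, 0.0484]
eef_rot: [0.001, 0.734, 0.679, 0.0]
wrist_force: [-1.0, 0.7, 5.6]
opening: 0.262
```

```bash
python3 st.py
```

```text
t 9.0 p [ 0.5042 -0.1087  0.0484] yaw 1.4918 F [-1.   0.7  5.6] M [ 0.12  0.27 -0.04] op 0.262 q [-0.44  0.32  1.89 -0.    0.93 -0.36]
```

>>> servo_tool --plan '[[[0,0,0.01,0,-1],[0,0,0.01,0,-1],[0,0,0.02,0,-1],[0,0,0.03,0,-1],[0,0,0.03,0,-1],[0,0,0,0,-1]]]'

```text
time_s: 9.6
eef_pos: [0.5063, -0.1096, 0.1524]
eef_rot: [0.004, 0.734, 0.679, 0.002]
wrist_force: [-0.0, -0.9, -1.2]
opening: 0.263
```

```bash
python3 st.py; python3 - <<'E'
from h import *
S=camera("scene");im=S["img"]
cv2.imwrite("pics/s5.png",cv2.resize(im[90:250,140:330],None,fx=3.6,fy=3.6,interpolation=cv2.INTER_CUBIC))
E
```

```text
t 9.6 p [ 0.5063 -0.1096  0.1524] yaw 1.492 F [-0.  -0.9 -1.2] M [ 0.03 -0.03 -0.02] op 0.263 q [-0.44  0.15  1.84  0.    1.14 -0.36]
```

View pics/s5.png

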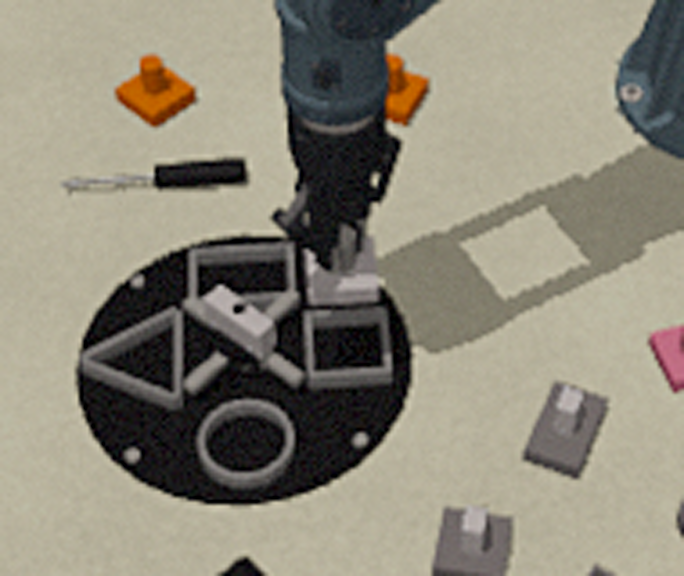

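>>> servo_tool --plan '[[[0.0154,0.045,0,0,-1],[0.0154,0.045,0,0,-1],[0.0154,0.045,0,0,-1],[0.0154,0.045,0,0,-1],[0.0154,0.045,0,0,-1],[0.0154,0.045,0,0,-1],[0.0154,0.045,0,0,-1],[0.0154,0.045,0,0,-1]]]'

```text
time_s: 10.45
eef_pos: [0.6258, 0.2534, 0.1453]
eef_rot: [-0.001, 0.734, 0.679, -0.001]
wrist_force: [1.1, -0.8, -1.3]
opening: 0.264
```

>>> servo_tool --plan '[[[0,0,-0.03,0,-1],[0,0,-0.03,0,-1],[0,0,-0.02,0,-1],[0,0,-0.01,0,-1],[0,0,0,0,-1]]]'

```text
time_s: 10.95
eef_pos: [0.6245, 0.2511, 0.0542]
eef_rot: [-0.001, 0.735, 0.679, -0.002]
wrist_force: [-0.0, 0.4, -0.6]
opening: 0.259
```

```bash
python3 st.py; python3 - <<'E'
from h import *
S=camera("scene");im=S["img"]
cv2.imwrite("pics/s6.png",cv2.resize(im[150:340,200:410],None,fx=3,fy=3,interpolation=cv2.INTER_CUBIC))
E
```

```text
t 10.95 p [0.6245 0.2511 0.0542] yaw 1.4916 F [-0.   0.4 -0.6] M [ 0.02  0.03 -0.02] op 0.259 q [0.21 0.6  1.45 0.   1.09 0.29]
```

View pics/s6.png

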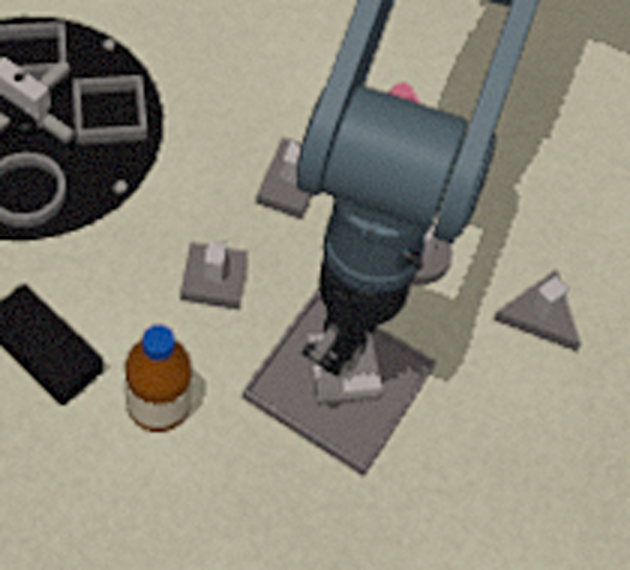

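>>> servo_tool --plan '[[[0,0,-0.008,0,-1],[0,0,-0.003,0,-1],[0,0,-0.002,0,-1],[0,0,0,0,-1]]]'

```text
time_s: 11.4
eef_pos: [0.6269, 0.2517, 0.0447]
eef_rot: [0.0, 0.735, 0.679, 0.0]
wrist_force: [0.2, 0.9, -1.7]
opening: 0.262
```

```bash
python3 st.py
```

```text
t 11.4 p [0.6269 0.2517 0.0447] yaw 1.4917 F [ 0.2  0.9 -1.7] M [0.05 0.01 0.  ] op 0.262 q [0.21 0.62 1.45 0.   1.07 0.29]
```

>>> servo_tool --plan '[[[0,0,-0.001,0,-1],[0,0,-0.001,0,-1],[0,0,-0.001,0,-1],[0,0,0,0,-1]]]'

```text
time_s: 11.8
eef_pos: [0.627, 0.2517, 0.0444]
eef_rot: [0.0, 0.734, 0.679, 0.0]
wrist_force: [-8.7, -3.6, 16.4]
opening: 0.259
```

```bash
python3 st.py
```

```text
t 11.8 p [0.627  0.2517 0.0444] yaw 1.4922 F [-8.7 -3.6 16.4] M [-0.42  1.41 -0.08] op 0.259 q [ 0.21  0.62  1.45 -0.    1.07  0.29]
```

>>> servo_tool --plan '[[[0,0,0.001,0,-0.2],[0,0,0,0,0.1],[0,0,0,0,0.1],[0,0,0.03,0,0.1],[0,0,0.05,0,0.1],[0,0,0.05,0,0.1],[-0.04,-0.02,0,0,0.1],[-0.04,-0.02,0,0,0.1]]]'

```text
time_s: 12.6
eef_pos: [0.5479, 0.2116, 0.1748]
eef_rot: [0.002, 0.734, 0.679, 0.002]
wrist_force: [-0.6, 0.1, -0.6]
opening: 0.551
```

```bash
python3 st.py; cat > look2.py <<'E'
from fit import *
import sys
T=camera("top");S=camera("scene")
Q=dict(round=(.4644,.2462),square=(.604,.0957),oblong=(.4608,.0958),tri=(.4539,.3763))
for k in (sys.argv[1:] or Q):
    for n,c in (("T",[T]),("S",[S]),("TS",[T,S])):
        p,s=fit_cell(c,k,Q[k],rad=.05);print(n,k,p.round(4),np.rad2deg(p[2]).round(1),round(s,1))
cv2.imwrite("pics/l_s.png",cv2.resize(S["img"][140:320,150:410],None,fx=3,fy=3,interpolation=cv2.INTER_CUBIC))
cv2.imwrite("pics/l_t.png",cv2.resize(T["img"][100:260,100:345],None,fx=3,fy=3,interpolation=cv2.INTER_CUBIC))
E
python3 look2.py square tri
```

```text
t 12.6 p [0.5479 0.2116 0.1748] yaw 1.4922 F [-0.6  0.1 -0.6] M [0.04 0.01 0.02] op 0.551 q [ 0.17  0.27  1.64 -0.    1.22  0.25]
T square [0.6038 0.0947 0.4259] 24.4 97.7
S square [0.6047 0.0964 0.4092] 23.4 366.1
TS square [0.6042 0.0957 0.4338] 24.9 476.7
T tri [0.4451 0.3526 1.5805] 90.6 1882.2
S tri [0.4539 0.3774 1.2315] 70.6 225.4
TS tri [0.4539 0.377  1.2404] 71.1 2396.4
```

View pics/l_s.png

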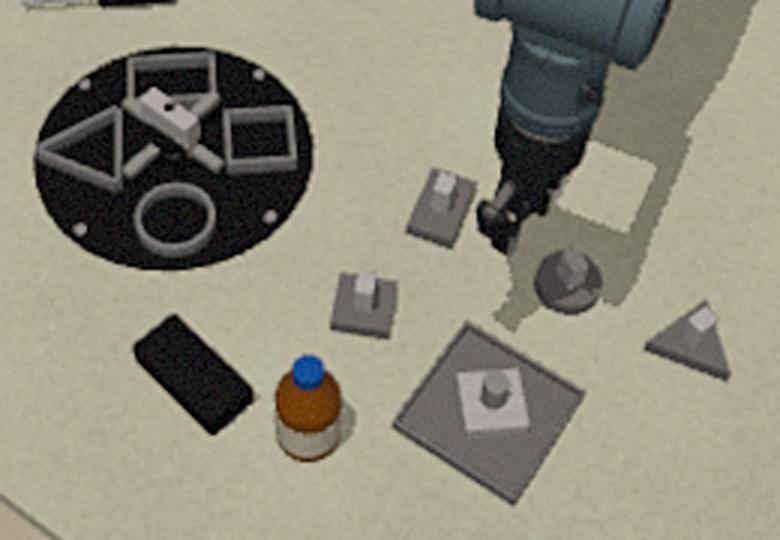

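View pics/l_t.png

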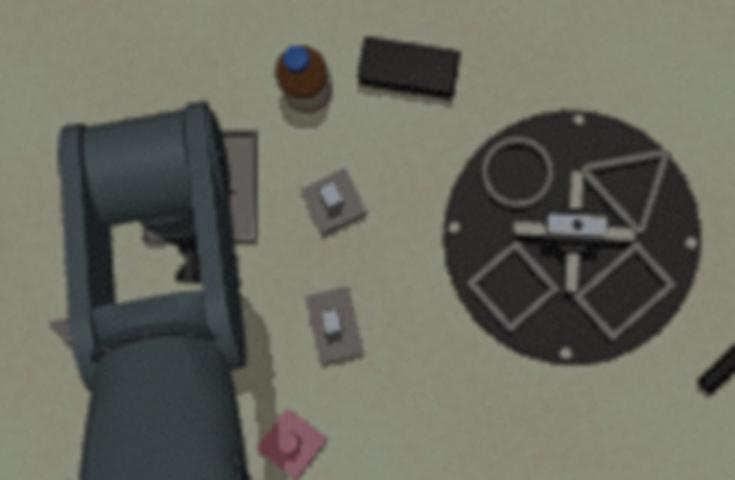

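>>> servo_tool --plan '[[[0.0143,-0.029,-0.01,0.128,0.1],[0.0143,-0.029,-0.01,0.128,0.1],[0.0144,-0.029,-0.01,0.128,0.1],[0.0144,-0.029,-0.01,0.129,0.1],[0,0,-0.04,0,0.1],[0,0,-0.03,0,0.1],[0,0,-0.015,0,0.1],[0,0,-0.006,0,0.1]]]'

```text
time_s: 13.5
eef_pos: [0.603, 0.0957, 0.0393]
eef_rot: [-0.001, 0.538, 0.843, -0.001]
wrist_force: [-0.1, -0.1, -0.0]
opening: 0.547
```

>>> servo_tool --plan '[[[0,0,0,0,-0.2],[0,0,0,0,-0.35],[0,0,0,0,-0.45],[0,0,0,0,-0.6],[0,0,0,0,-0.6],[0,0,0,0,-1],[0,0,0,0,-1]]]'

```text
time_s: 14.2
eef_pos: [0.6057, 0.0959, 0.0434]
eef_rot: [0.002, 0.538, 0.843, 0.001]
wrist_force: [0.0, 1.6, 7.0]
opening: 0.272
```

```bash
python3 st.py
```

```text
t 14.2 p [0.6057 0.0959 0.0434] yaw 2.005 F [0.  1.6 7. ] M [ 0.18 -0.01  0.04] op 0.272 q [-0.04  0.51  1.63  0.    1.   -0.47]
```

>>> servo_tool --plan '[[[0,0,0.02,0,-1],[0,0,0.025,0,-1],[0,0,0.025,0,-1],[-0.0203,-0.0408,0,0.0535,-1],[-0.0203,-0.0408,0,0.0535,-1],[-0.0203,-0.0408,0,0.0535,-1],[-0.0203,-0.0408,0,0.0535,-1],[-0.0203,-0.0408,0,0.0535,-1]]]'

```text
time_s: 15.0
eef_pos: [0.5012, -0.1095, 0.1114]
eef_rot: [-0.0, 0.42, 0.908, -0.0]
wrist_force: [0.7, -0.7, -2.4]
opening: 0.271
```

>>> servo_tool --plan '[[[0,0,-0.02,0,-1],[0,0,0,0,-1]]]'

```text
time_s: 15.2
eef_pos: [0.5002, -0.1088, 0.0895]
eef_rot: [-0.002, 0.423, 0.906, 0.0]
wrist_force: [0.1, 0.5, -2.2]
opening: 0.269
```

```bash
python3 st.py; python3 - <<'E'
from ov import *
S=camera("scene");T=camera("top");st=get_obs()
rk=np.array([.5628,-.1785,.7019])
p=st["eef_pos"];z=p[2]-.042
print(p)
cand=[("square",(p[0],p[1],2.2727),z)]
overlay(S,rk,cand,"pics/s7.png",(150,110,330,250),4)
overlay(T,rk,cand,"pics/t7.png",(210,110,360,240),4)
E
```

```text
t 15.2 p [ 0.5002 -0.1088  0.0895] yaw 2.2692 F [ 0.1  0.5 -2.2] M [ 0.03  0.02 -0.  ] op 0.269 q [-0.45  0.25  1.88 -0.    1.02 -1.14]
[ 0.50202497 -0.10785845  0.09112597]
```

View pics/s7.png

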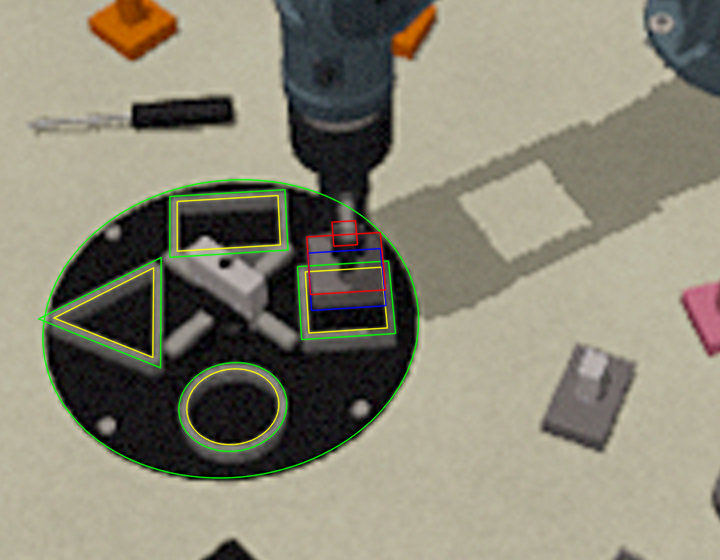

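View pics/t7.png

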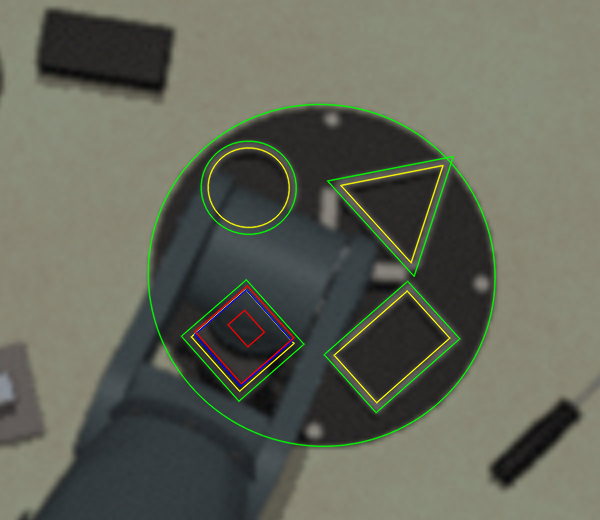

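>>> servo_tool --plan '[[[0.0015,0.0003,-0.02,0,-1],[0,0,-0.006,0,-1],[0,0,-0.004,0,-1],[0,0,-0.004,0,-1],[0,0,0,0,-1]]]'

```text
time_s: 15.8
eef_pos: [0.504, -0.1077, 0.0572]
eef_rot: [-0.0, 0.421, 0.907, -0.0]
wrist_force: [0.2, -0.0, -1.9]
opening: 0.267
```

```bash
python3 st.py
```

```text
t 15.8 p [ 0.504  -0.1077  0.0572] yaw 2.273 F [ 0.2 -0.  -1.9] M [ 0.01 -0.03 -0.01] op 0.267 q [-0.44  0.31  1.88 -0.    0.95 -1.14]
```

>>> servo_tool --plan '[[[0,0,-0.004,0,-1],[0,0,-0.002,0,-1],[0,0,-0.001,0,-1],[0,0,0,0,-1]]]'

```text
time_s: 16.2
eef_pos: [0.5042, -0.1081, 0.0514]
eef_rot: [-0.0, 0.421, 0.907, -0.0]
wrist_force: [-5.1, 1.2, 8.4]
opening: 0.269
```

```bash
python3 st.py
```

```text
t 16.2 p [ 0.5042 -0.1081  0.0514] yaw 2.2724 F [-5.1  1.2  8.4] M [0.29 0.55 0.02] op 0.269 q [-0.44  0.32  1.88 -0.    0.94 -1.14]
```

>>> servo_tool --plan '[[[0,0,0,0,-0.2],[0,0,0,0,0.1],[0,0,0,0,0.1],[0,0,0.03,0,0.1],[0,0,0.04,0,0.1],[0,0,0.04,0,0.1],[0,0,0,0,0.1]]]'

```text
time_s: 16.9
eef_pos: [0.5077, -0.1097, 0.1663]
eef_rot: [0.005, 0.421, 0.907, -0.0]
wrist_force: [0.8, -0.7, 0.4]
opening: 0.554
```

>>> servo_tool --plan '[[[-0.0086,0.0408,0,-0.0947,0.1],[-0.0086,0.0408,0,-0.0947,0.1],[-0.0086,0.0408,0,-0.0947,0.1],[-0.0086,0.0408,0,-0.0947,0.1],[-0.0086,0.0408,0,-0.0947,0.1],[0,0,0,0,0.1]]]'

```text
time_s: 17.5
eef_pos: [0.4592, 0.0998, 0.1595]
eef_rot: [-0.001, 0.621, 0.784, 0.0]
wrist_force: [0.5, -0.3, 0.5]
opening: 0.547
```

```bash
python3 st.py; python3 look2.py oblong
```

```text
t 17.5 p [0.4592 0.0998 0.1595] yaw 1.801 F [ 0.5 -0.3  0.5] M [ 0.02 -0.01 -0.02] op 0.547 q [-0.04  0.04  1.94  0.    1.16 -0.27]
T oblong [0.4773 0.0967 2.6866] 153.9 1605.5
S oblong [0.4598 0.0965 1.7634] 101.0 1269.7
TS oblong [0.4598 0.0968 1.7767] 101.8 2981.1
```

View pics/l_s.png

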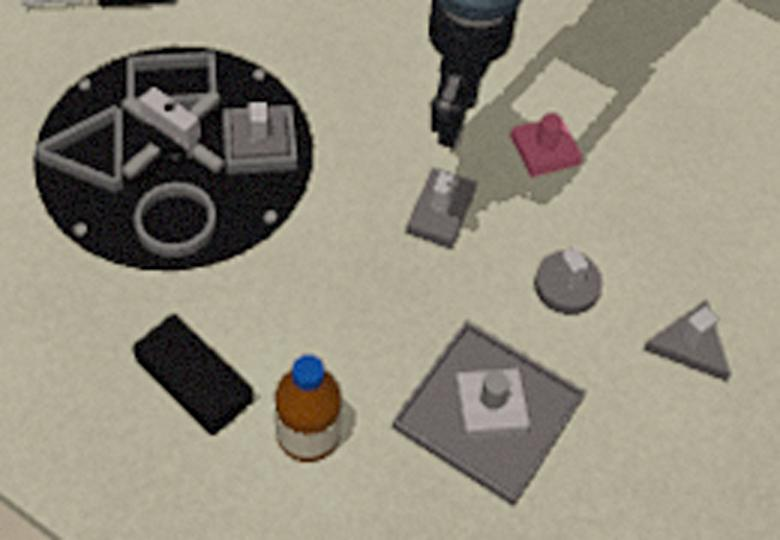

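```bash
python3 st.py; python3 st.py
```

```text
t 17.6 p [0.4607 0.0966 0.1599] yaw 1.8025 F [-0.2  0.2 -0.6] M [-0.03  0.01  0.02] op 0.548 q [-0.05  0.05  1.94 -0.    1.15 -0.28]
t 17.6 p [0.4607 0.0966 0.1599] yaw 1.8025 F [-0.2  0.2 -0.6] M [-0.03  0.01  0.02] op 0.548 q [-0.05  0.05  1.94 -0.    1.15 -0.28]
```

>>> servo_tool --plan '[[[0,0,0,0,0.1]]]'

```text
time_s: 17.7
eef_pos: [0.4613, 0.0951, 0.1601]
eef_rot: [0.0, 0.622, 0.783, -0.0]
wrist_force: [0.1, -0.2, 0.3]
opening: 0.551
```

>>> servo_tool --plan '[[[0,0,0,0,0.1]]]'

```text
time_s: 17.8
eef_pos: [0.4614, 0.0947, 0.1602]
eef_rot: [0.0, 0.623, 0.783, -0.0]
wrist_force: [0.2, -0.0, 0.1]
opening: 0.553
```

>>> servo_tool --plan '[[[0,0.001,-0.045,0,0.1],[0,0,-0.04,0,0.1],[0,0,-0.02,0,0.1],[0,0,-0.01,0,0.1],[0,0,-0.003,0,0.1],[0,0,0,0,0.1],[0,0,0,0,-0.2],[0,0,0,0,-0.35]]]'

```text
time_s: 18.6
eef_pos: [0.4621, 0.0969, 0.0435]
eef_rot: [0.001, 0.622, 0.783, 0.001]
wrist_force: [0.9, 0.5, 0.3]
opening: 0.325
```

>>> servo_tool --plan '[[[0,0,0,0,-0.45],[0,0,0,0,-0.6],[0,0,0,0,-1],[0,0,0,0,-1],[0,0,0,0,-1]]]'

```text
time_s: 19.1
eef_pos: [0.4622, 0.0969, 0.0436]
eef_rot: [0.001, 0.622, 0.783, 0.001]
wrist_force: [-0.1, -0.5, 8.0]
opening: 0.268
```

```bash
python3 st.py
```

```text
t 19.1 p [0.4622 0.0969 0.0436] yaw 1.7991 F [-0.1 -0.5  8. ] M [-0.11  0.22 -0.05] op 0.268 q [-0.05  0.25  2.   -0.    0.89 -0.27]
```

>>> servo_tool --plan '[[[0,0,0.02,0,-1],[0,0,0.035,0,-1],[0,0,0.035,0,-1],[0,0,0,0,-1]]]'

```text
time_s: 19.5
eef_pos: [0.4645, 0.097, 0.1372]
eef_rot: [0.004, 0.622, 0.783, 0.003]
wrist_force: [1.0, 0.8, -1.7]
opening: 0.267
```

>>> servo_tool --plan '[[[0.0042,-0.0415,0,-0.137,-1],[0.0042,-0.0415,0,-0.137,-1],[0.0042,-0.0415,0,-0.137,-1],[0.0042,-0.0415,0,-0.137,-1],[0.0042,-0.0415,0,-0.137,-1],[0.0042,-0.0415,0,-0.137,-1],[0.0042,-0.0415,0,-0.137,-1],[0.0042,-0.0415,0,-0.138,-1]]]'

```text
time_s: 20.3
eef_pos: [0.494, -0.2364, 0.1314]
eef_rot: [-0.001, 0.94, 0.341, -0.0]
wrist_force: [1.5, 0.6, -1.5]
opening: 0.269
```

>>> servo_tool --plan '[[[0,0,0,0,-1],[0,0,0,0,-1],[0,0,0,0,-1]]]'

```text
time_s: 20.6
eef_pos: [0.4939, -0.2338, 0.1314]
eef_rot: [-0.001, 0.939, 0.344, -0.0]
wrist_force: [0.8, 0.1, -1.6]
opening: 0.269
```

```bash
python3 st.py; python3 - <<'E'
from ov import *
S=camera("scene");T=camera("top");st=get_obs()
rk=np.array([.5628,-.1785,.7019])
p=st["eef_pos"];z=p[2]-.0436
cand=[("oblong",(p[0],p[1],.7019),z)]
overlay(S,rk,cand,"pics/s8.png",(150,110,330,250),4)
E
```

```text
t 20.6 p [ 0.4939 -0.2338  0.1314] yaw 0.7032 F [ 0.8  0.1 -1.6] M [-0.01 -0.05 -0.01] op 0.269 q [-0.66  0.25  1.77  0.    1.12  0.21]
```

View pics/s8.png

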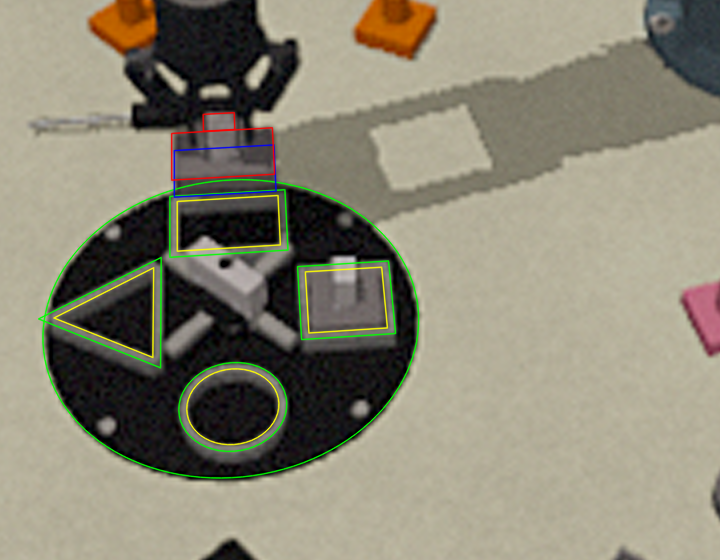

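>>> servo_tool --plan '[[[0.0017,-0.0015,-0.03,0,-1],[0,0,-0.025,0,-1],[0,0,-0.007,0,-1],[0,0,0,0,-1],[0,0,0,0,-1]]]'

```text
time_s: 21.2
eef_pos: [0.497, -0.2365, 0.0713]
eef_rot: [0.001, 0.939, 0.344, 0.0]
wrist_force: [0.2, 0.2, -0.7]
opening: 0.27
```

```bash
python3 st.py
```

```text
t 21.2 p [ 0.497  -0.2365  0.0713] yaw 0.7027 F [ 0.2  0.2 -0.7] M [-0.   -0.02  0.05] op 0.27 q [-0.66  0.35  1.79  0.    1.    0.21]
```

>>> servo_tool --plan '[[[-0.0013,0.0011,-0.002,0,-1],[0,0,-0.004,0,-1],[0,0,-0.004,0,-1],[0,0,0,0,-1]]]'

```text
time_s: 21.6
eef_pos: [0.4951, -0.2353, 0.06]
eef_rot: [-0.0, 0.939, 0.344, 0.0]
wrist_force: [1.0, 0.8, -2.2]
opening: 0.267
```

```bash
python3 st.py
```

```text
t 21.6 p [ 0.4951 -0.2353  0.06  ] yaw 0.7016 F [ 1.   0.8 -2.2] M [ 0.14 -0.2   0.05] op 0.267 q [-0.66  0.36  1.8   0.    0.98  0.21]
```

In the pocket (bottom at about 16 mm, no force). Going on down.

>>> servo_tool --plan '[[[0,0,-0.004,0,-1],[0,0,-0.003,0,-1],[0,0,-0.002,0,-1],[0,0,0,0,-1]]]'

```text
time_s: 22.0
eef_pos: [0.4952, -0.2353, 0.0517]
eef_rot: [-0.0, 0.939, 0.344, 0.0]
wrist_force: [-0.4, 2.3, 4.8]
opening: 0.27
```

```bash
python3 st.py
```

```text
t 22.0 p [ 0.4952 -0.2353  0.0517] yaw 0.7019 F [-0.4  2.3  4.8] M [ 0.4  -0.02  0.02] op 0.27 q [-0.66  0.38  1.8   0.    0.96  0.21]
```

>>> servo_tool --plan '[[[0,0,0,0,-0.2],[0,0,0,0,0.1],[0,0,0,0,0.1],[0,0,0.03,0,0.1],[0,0,0.04,0,0.1],[0,0,0.04,0,0.1],[0,0.02,0.01,0,0.1],[0,0.02,0,0,0.1]]]'

```text
time_s: 22.8
eef_pos: [0.4964, -0.1966, 0.1743]
eef_rot: [0.002, 0.939, 0.343, 0.002]
wrist_force: [-0.7, -0.5, 0.3]
opening: 0.55
```

```bash
python3 st.py; python3 - <<'E'
from fit import *
from ov import overlay
T=camera("top");S=camera("scene")
for kind,q,yr in (("round",(.4644,.2462),np.deg2rad(np.arange(0,180,15))),("tri",(.4539,.3765),np.deg2rad([60,75]))):
  for nm,cams in (("T",[T]),("S",[S]),("TS",[T,S])):
    p,s=fit_cell(cams,kind,q,yaws=yr,rad=.045);print(nm,kind,p.round(4),np.rad2deg(p[2]).round(1),round(s,1))
    if kind=="round":
        rs=[Ren(c,boxof(c,p[0],p[1],.022,(.02,.056))) for c in cams]
        sc=[]
        for a in range(0,180,5):
            t=0
            for r in rs: cell_draw(r,kind,(p[0],p[1],np.deg2rad(a)));t+=r.score(5)
            sc.append((round(t,1),a))
        print(sorted(sc)[:6])
b=np.hstack([cv2.resize(T["img"][188:228,145:190],(450,400),interpolation=cv2.INTER_CUBIC),cv2.resize(S["img"][215:250,320:360],(350,400),interpolation=cv2.INTER_CUBIC)])
cv2.imwrite("pics/rnd.png",b)
cv2.imwrite("pics/l_s.png",cv2.resize(S["img"][140:320,150:410],None,fx=3,fy=3,interpolation=cv2.INTER_CUBIC))
E
```

```text
t 22.8 p [ 0.4964 -0.1966  0.1743] yaw 0.7005 F [-0.7 -0.5  0.3] M [-0.03  0.01 -0.01] op 0.55 q [-0.6   0.16  1.78 -0.    1.19  0.27]
T round [0.4646 0.2454 2.6683] 152.9 82.6
[(np.float64(195.0), 140), (np.float64(208.3), 155), (np.float64(208.4), 135), (np.float64(210.1), 145), (np.float64(217.3), 130), (np.float64(219.8), 150)]
S round [0.465  0.2467 2.4222] 138.8 132.8
[(np.float64(263.0), 135), (np.float64(267.8), 130), (np.float64(267.9), 140), (np.float64(271.2), 150), (np.float64(271.6), 145), (np.float64(274.7), 125)]
TS round [0.4645 0.2462 2.507 ] 143.6 227.0
[(np.float64(554.6), 135), (np.float64(560.1), 145), (np.float64(567.5), 140), (np.float64(570.1), 130), (np.float64(575.5), 150), (np.float64(591.0), 160)]
T tri [0.4397 0.4103 1.2623] 72.3 50.8
S tri [0.4383 0.4133 1.2678] 72.6 114.5
TS tri [0.4391 0.4108 1.2692] 72.7 204.3
```

View pics/rnd.png

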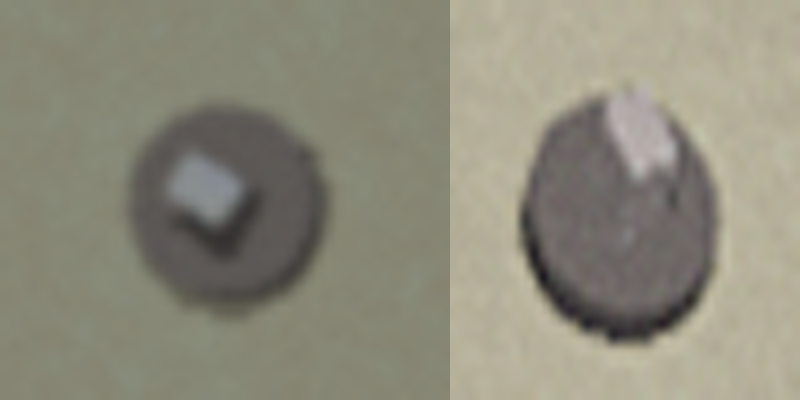

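View pics/l_s.png

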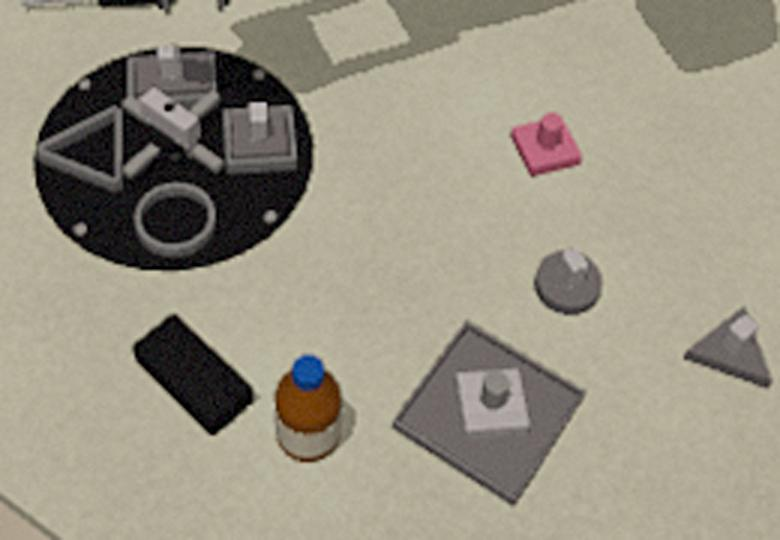

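>>> servo_tool --plan '[[[-0.0034,0.048,0,0.02,0.1],[-0.0034,0.048,0,0.02,0.1],[-0.0034,0.048,0,0.02,0.1],[-0.0034,0.048,0,0.02,0.1],[-0.0034,0.048,0,0.02,0.1],[-0.0034,0.048,0,0.02,0.1],[-0.0034,0.048,0,0.018,0.1],[-0.0034,0.048,0,0,0.1]]]'

```text
time_s: 23.7
eef_pos: [0.4677, 0.1898, 0.171]
eef_rot: [0.0, 0.913, 0.408, -0.0]
wrist_force: [1.3, -0.3, -0.0]
opening: 0.551
```

>>> servo_tool --plan '[[[-0.0034,0.048,-0.01,0,0.1],[0,0.01,-0.04,0,0.1],[0,0,-0.03,0,0.1],[0,0,0,0,0.1],[0,0,0,0,0.1]]]'

```text
time_s: 24.2
eef_pos: [0.4644, 0.246, 0.091]
eef_rot: [-0.0, 0.913, 0.408, -0.001]
wrist_force: [1.0, 0.1, 0.5]
opening: 0.548
```

```bash
python3 st.py
```

```text
t 24.2 p [0.4644 0.246  0.091 ] yaw 0.8395 F [1.  0.1 0.5] M [-0.02 -0.   -0.  ] op 0.548 q [ 0.26  0.27  1.85 -0.    1.03  0.99]
```

>>> servo_tool --plan '[[[0,0.0005,-0.03,0,0.1],[0,0,-0.014,0,0.1],[0,0,-0.004,0,0.1],[0,0,0,0,-0.2],[0,0,0,0,-0.35],[0,0,0,0,-0.5],[0,0,0,0,-0.6],[0,0,0,0,-1]]]'

```text
time_s: 25.0
eef_pos: [0.4655, 0.2473, 0.0446]
eef_rot: [0.0, 0.913, 0.408, 0.001]
wrist_force: [-0.6, -2.5, 6.9]
opening: 0.196
```

>>> servo_tool --plan '[[[0,0,0,0,-1],[0,0,0,0,-1],[0,0,0,0,-1]]]'

```text
time_s: 25.3
eef_pos: [0.4655, 0.2473, 0.0446]
eef_rot: [0.0, 0.913, 0.408, 0.001]
wrist_force: [0.2, -1.6, 5.5]
opening: 0.196
```

```bash
python3 st.py
```

```text
t 25.3 p [0.4655 0.2473 0.0446] yaw 0.8398 F [ 0.2 -1.6  5.5] M [-0.19  0.11 -0.06] op 0.196 q [ 0.26  0.35  1.86 -0.    0.93  0.99]
```

>>> servo_tool --plan '[[[0,0,0.02,0,-1],[0,0,0.03,0,-1],[0,0,0.03,0,-1],[0.019,-0.0404,0,-0.0152,-1],[0.019,-0.0404,0,-0.0152,-1],[0.019,-0.0404,0,-0.0152,-1],[0.019,-0.0404,0,-0.0152,-1],[0.019,-0.0404,0,-0.0152,-1]]]'

```text
time_s: 26.1
eef_pos: [0.5598, 0.0435, 0.1235]
eef_rot: [-0.0, 0.928, 0.373, 0.0]
wrist_force: [0.1, 1.3, -1.6]
opening: 0.2
```

>>> servo_tool --plan '[[[0.019,-0.0404,0,-0.0152,-1],[0.019,-0.0404,0,-0.0152,-1],[0.019,-0.0404,0,-0.0152,-1],[0.019,-0.0404,0,-0.0152,-1],[0,0,0,0,-1],[0,0,0,0,-1],[0,0,0,0,-1]]]'

```text
time_s: 26.8
eef_pos: [0.6346, -0.1154, 0.1228]
eef_rot: [-0.001, 0.939, 0.345, -0.0]
wrist_force: [-0.6, -0.1, -1.1]
opening: 0.196
```

```bash
python3 st.py; python3 - <<'E'
from ov import *
S=camera("scene");T=camera("top");st=get_obs()
rk=np.array([.5628,-.1785,.7019])
p=st["eef_pos"];z=p[2]-.0446
cand=[("round",(p[0],p[1],.7019+1.57),z)]
overlay(S,rk,cand,"pics/s9.png",(150,110,330,250),4)
E
```

```text
t 26.8 p [ 0.6346 -0.1154  0.1228] yaw 0.7036 F [-0.6 -0.1 -1.1] M [ 0.01 -0.01 -0.01] op 0.196 q [-0.36  0.46  1.51  0.    1.17  0.5 ]
```

View pics/s9.png

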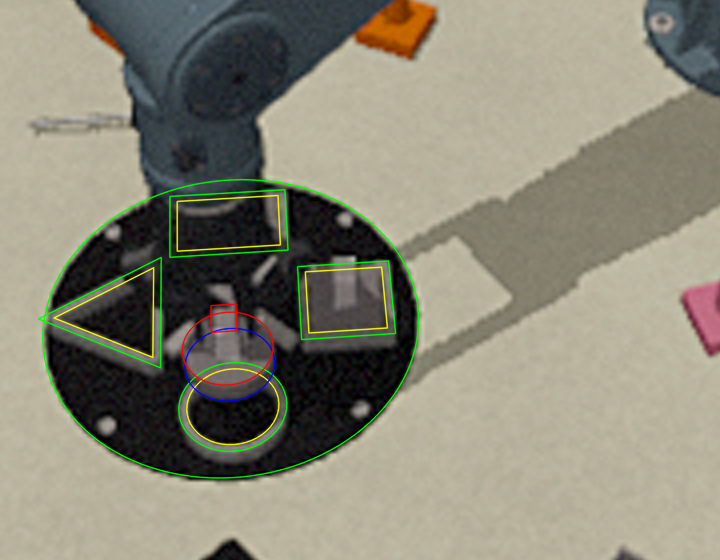

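>>> servo_tool --plan '[[[0.001,-0.0007,-0.03,0,-1],[0,0,-0.018,0,-1],[0,0,-0.005,0,-1],[0,0,0,0,-1],[0,0,0,0,-1]]]'

```text
time_s: 27.4
eef_pos: [0.6371, -0.117, 0.0715]
eef_rot: [0.001, 0.939, 0.345, 0.001]
wrist_force: [-0.1, -1.4, -1.3]
opening: 0.197
```

```bash
python3 st.py
```

```text
t 27.4 p [ 0.6371 -0.117   0.0715] yaw 0.7038 F [-0.1 -1.4 -1.3] M [ 0.03 -0.02  0.01] op 0.197 q [-0.36  0.53  1.53  0.    1.08  0.5 ]
```

>>> servo_tool --plan '[[[-0.0009,0.0005,-0.003,0,-1],[0,0,-0.004,0,-1],[0,0,-0.004,0,-1],[0,0,0,0,-1]]]'

```text
time_s: 27.8
eef_pos: [0.635, -0.1166, 0.0586]
eef_rot: [-0.0, 0.939, 0.344, -0.0]
wrist_force: [-0.0, 0.3, -0.7]
opening: 0.199
```

```bash
python3 st.py
```

```text
t 27.8 p [ 0.635  -0.1166  0.0586] yaw 0.7029 F [-0.   0.3 -0.7] M [ 0.02 -0.01  0.02] op 0.199 q [-0.37  0.54  1.53 -0.    1.06  0.5 ]
```

>>> servo_tool --plan '[[[0,0,-0.003,0,-1],[0,0,-0.002,0,-1],[0,0,-0.002,0,-1],[0,0,0,0,-1]]]'

```text
time_s: 28.2
eef_pos: [0.6356, -0.1168, 0.0527]
eef_rot: [0.0, 0.939, 0.344, -0.0]
wrist_force: [-3.2, 1.2, 2.9]
opening: 0.2
```

```bash
python3 st.py
```

```text
t 28.2 p [ 0.6356 -0.1168  0.0527] yaw 0.703 F [-3.2  1.2  2.9] M [0.04 0.3  0.02] op 0.2 q [-0.37  0.55  1.53 -0.    1.05  0.5 ]
```

>>> servo_tool --plan '[[[0,0,0,0,-0.3],[0,0,0,0,0.1],[0,0,0,0,0.1],[0,0,0.03,0,0.1],[0,0,0.04,0,0.1],[0,0,0.04,0,0.1],[-0.0163,0.044,0,0.0472,0.1],[-0.0163,0.044,0,0.0472,0.1]]]'

```text
time_s: 29.0
eef_pos: [0.604, -0.0292, 0.1645]
eef_rot: [0.001, 0.922, 0.388, 0.002]
wrist_force: [0.1, -0.3, 0.2]
opening: 0.549
```

>>> servo_tool --plan '[[[-0.0163,0.044,0,0.0472,0.1],[-0.0163,0.044,0,0.0472,0.1],[-0.0163,0.044,0,0.0472,0.1],[-0.0163,0.044,0,0.0472,0.1],[-0.0163,0.044,0,0.0472,0.1],[-0.0163,0.044,0,0.0472,0.1]]]'

```text
time_s: 29.6
eef_pos: [0.5043, 0.2369, 0.1625]
eef_rot: [0.0, 0.857, 0.515, 0.0]
wrist_force: [-0.3, -0.0, 0.3]
opening: 0.552
```

```bash
python3 st.py; python3 - <<'E'
from fit import *
from ov import overlay
T=camera("top");S=camera("scene")
for nm,cams in (("T",[T]),("S",[S]),("TS",[T,S])):
    p,s=fit_cell(cams,"tri",(.439,.411),yaws=np.deg2rad([60,75]),rad=.045);print(nm,p.round(4),np.rad2deg(p[2]).round(1),round(s,1))
rk=np.array([.5628,-.1785,.7019])
overlay(S,rk,[("tri",(.4391,.4108,1.269),0)],"pics/l_s.png",(150,140,425,325),2.9)
E
```

```text
t 29.6 p [0.5043 0.2369 0.1625] yaw 1.0823 F [-0.3 -0.   0.3] M [ 0.03 -0.01  0.03] op 0.552 q [0.23 0.23 1.73 0.   1.18 0.71]
T [0.4513 0.4002 1.7066] 97.8 1519.4
S [0.4393 0.4124 1.2639] 72.4 181.4
TS [0.4405 0.4076 1.3883] 79.5 2114.5
```

View pics/l_s.png

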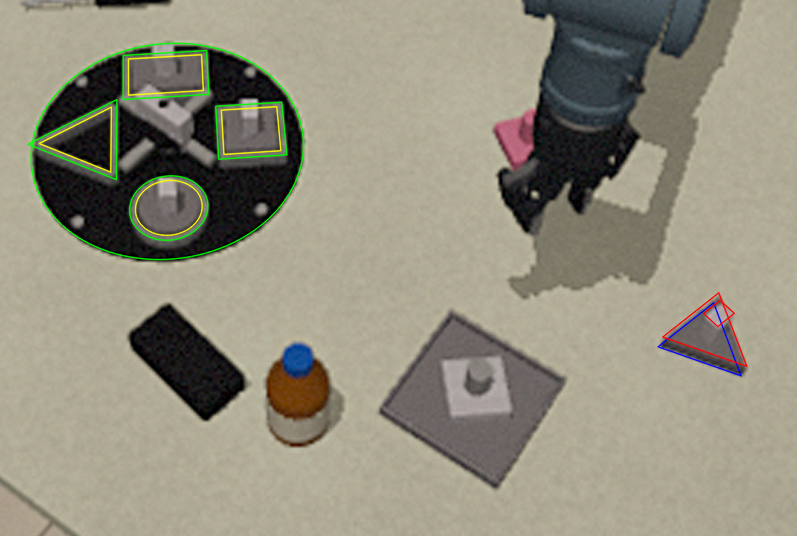

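>>> servo_tool --plan '[[[-0.0163,0.0436,0,0.0466,0.1],[-0.0163,0.0436,0,0.0466,0.1],[-0.0163,0.0436,0,0.0467,0.1],[-0.0162,0.0436,-0.02,0.0467,0.1],[0,0,-0.04,0,0.1],[0,0,-0.01,0,0.1],[0,0,0,0,0.1],[0,0,0,0,0.1]]]'

```text
time_s: 30.5
eef_pos: [0.4416, 0.4084, 0.0936]
eef_rot: [0.0, 0.806, 0.591, 0.0]
wrist_force: [0.9, -0.1, 0.4]
opening: 0.547
```

```bash
python3 st.py
```

```text
t 30.5 p [0.4416 0.4084 0.0936] yaw 1.2653 F [ 0.9 -0.1  0.4] M [0.02 0.01 0.02] op 0.547 q [ 0.55  0.41  1.65 -0.    1.08  0.85]
```

>>> servo_tool --plan '[[[-0.0022,0.003,-0.03,0.003,0.1],[0,0,-0.015,0,0.1],[0,0,-0.005,0,0.1],[0,0,0,0,0.1],[0,0,0,0,0.1]]]'

```text
time_s: 31.0
eef_pos: [0.4389, 0.4123, 0.0436]
eef_rot: [0.0, 0.805, 0.593, 0.001]
wrist_force: [-0.2, -0.2, 0.3]
opening: 0.547
```

```bash
python3 st.py
```

```text
t 31.0 p [0.4389 0.4123 0.0436] yaw 1.2697 F [-0.2 -0.2  0.3] M [ 0.02 -0.01 -0.  ] op 0.547 q [ 0.56  0.49  1.66 -0.    0.99  0.86]
```

>>> servo_tool --plan '[[[0.0003,-0.0005,0,0,-0.2],[0,0,0,0,-0.35],[0,0,0,0,-0.45],[0,0,0,0,-0.6],[0,0,0,0,-1],[0,0,0,0,-1],[0,0,0,0,-1]]]'

```text
time_s: 31.7
eef_pos: [0.4393, 0.412, 0.0437]
eef_rot: [0.0, 0.805, 0.593, 0.001]
wrist_force: [1.9, -1.0, 6.2]
opening: 0.273
```

```bash
python3 st.py
```

```text
t 31.7 p [0.4393 0.412  0.0437] yaw 1.2703 F [ 1.9 -1.   6.2] M [-0.15 -0.05 -0.04] op 0.273 q [ 0.56  0.49  1.66 -0.    0.99  0.86]
```

>>> servo_tool --plan '[[[0,0,0.02,0,-1],[0,0,0.04,0,-1],[0,0,0.045,0,-1],[0.0128,-0.0469,0,-0.0032,-1],[0.0128,-0.0469,0,-0.0032,-1],[0.0128,-0.0469,0,-0.0032,-1],[0.0128,-0.0469,0,-0.0032,-1],[0.0128,-0.0469,0,-0.0032,-1]]]'

```text
time_s: 32.5
eef_pos: [0.5019, 0.1754, 0.1473]
eef_rot: [-0.0, 0.81, 0.587, -0.0]
wrist_force: [0.9, -0.3, -1.3]
opening: 0.27
```

```bash
python3 st.py; python3 - <<'E'
from ov import *
S=camera("scene")
cv2.imwrite("pics/s10.png",cv2.resize(S["img"][100:320,150:430],None,fx=2.8,fy=2.7,interpolation=cv2.INTER_CUBIC))
E
```

```text
t 32.5 p [0.5019 0.1754 0.1473] yaw 1.2546 F [ 0.9 -0.3 -1.3] M [ 0.01 -0.05  0.07] op 0.27 q [0.11 0.2  1.8  0.   1.14 0.43]
```

View pics/s10.png

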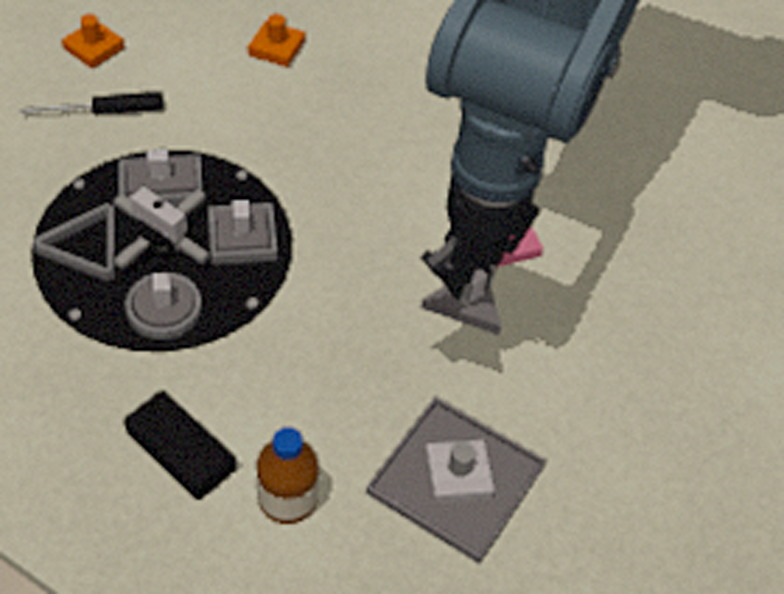

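Triangle held, with the grip unchanged. Carrying it on.

>>> servo_tool --plan '[[[0.0128,-0.0469,0,-0.0032,-1],[0.0128,-0.0469,0,-0.0032,-1],[0.0128,-0.0469,0,-0.0032,-1],[0.0128,-0.0469,0,-0.0032,-1],[0.0128,-0.0469,0,-0.0032,-1],[0.0128,-0.0469,0,-0.0032,-1],[0.0128,-0.0469,0,-0.0032,-1],[0.0128,-0.0469,0,-0.0032,-1]]]'

```text
time_s: 33.35
eef_pos: [0.6046, -0.1995, 0.1469]
eef_rot: [-0.001, 0.817, 0.576, -0.0]
wrist_force: [1.0, 0.1, -1.6]
opening: 0.27
```

>>> servo_tool --plan '[[[0.0128,-0.0469,0,-0.0032,-1],[0,0,0,0,-1],[0,0,0,0,-1],[0,0,0,0,-1]]]'

```text
time_s: 33.75
eef_pos: [0.617, -0.2436, 0.1467]
eef_rot: [-0.001, 0.818, 0.575, -0.0]
wrist_force: [-0.6, 0.3, -1.6]
opening: 0.271
```

```bash
python3 st.py; python3 - <<'E'
from ov import *
S=camera("scene");st=get_obs()
rk=np.array([.5628,-.1785,.7019])
p=st["eef_pos"];z=p[2]-.0437
overlay(S,rk,[("tri",(p[0],p[1],1.2255),z)],"pics/s11.png",(140,90,320,240),4)
E
```

```text
t 33.75 p [ 0.617  -0.2436  0.1467] yaw 1.226 F [-0.6  0.3 -1.6] M [ 0.03 -0.01  0.01] op 0.271 q [-0.55  0.47  1.45  0.    1.23 -0.21]
```

View pics/s11.png

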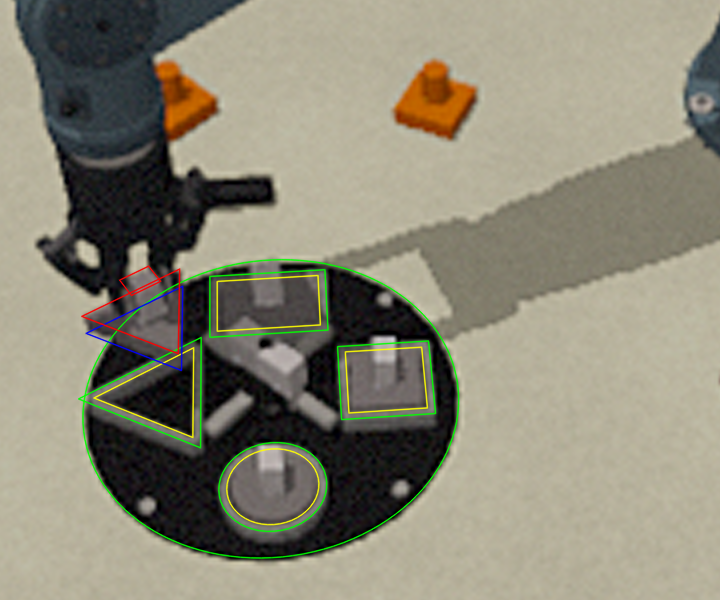

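>>> servo_tool --plan '[[[0.0008,-0.0005,-0.04,0,-1],[0,0,-0.03,0,-1],[0,0,-0.006,0,-1],[0,0,0,0,-1],[0,0,0,0,-1]]]'

```text
time_s: 34.3
eef_pos: [0.6195, -0.2454, 0.0734]
eef_rot: [0.001, 0.818, 0.575, 0.001]
wrist_force: [0.2, 0.1, -1.3]
opening: 0.272
```

```bash
python3 st.py
```

```text
t 34.3 p [ 0.6195 -0.2454  0.0734] yaw 1.2263 F [ 0.2  0.1 -1.3] M [ 0.01  0.   -0.  ] op 0.272 q [-0.55  0.56  1.47  0.    1.11 -0.21]
```

>>> servo_tool --plan '[[[-0.0005,0.0005,-0.004,0,-1],[0,0,-0.004,0,-1],[0,0,-0.004,0,-1],[0,0,0,0,-1]]]'

```text
time_s: 34.7
eef_pos: [0.6175, -0.2449, 0.0589]
eef_rot: [-0.0, 0.818, 0.575, -0.0]
wrist_force: [0.5, 0.6, -1.3]
opening: 0.271
```

```bash
python3 st.py
```

```text
t 34.7 p [ 0.6175 -0.2449  0.0589] yaw 1.2253 F [ 0.5  0.6 -1.3] M [-0.06 -0.   -0.01] op 0.271 q [-0.56  0.58  1.48 -0.    1.08 -0.21]
```

>>> servo_tool --plan '[[[0.0005,0,-0.003,0,-1],[0,0,-0.002,0,-1],[0,0,-0.003,0,-1],[0,0,0,0,-1]]]'

```text
time_s: 35.1
eef_pos: [0.6185, -0.2452, 0.0518]
eef_rot: [0.0, 0.818, 0.575, 0.0]
wrist_force: [0.2, 0.5, 0.2]
opening: 0.266
```

```bash
python3 st.py
```

```text
t 35.1 p [ 0.6185 -0.2452  0.0518] yaw 1.2254 F [0.2 0.5 0.2] M [0.07 0.08 0.01] op 0.266 q [-0.56  0.59  1.48 -0.    1.07 -0.21]
```

>>> servo_tool --plan '[[[0,0,0,0,-0.3],[0,0,0,0,-0.1],[0,0,0,0,-0.1],[0,0,0.03,0,-0.1],[0,0,0.04,0,0],[0,0,0.04,0,0],[-0.03,0.03,0,0,0.1],[-0.03,0.03,0,0,0.1]]]'

```text
time_s: 35.9
eef_pos: [0.559, -0.1856, 0.1637]
eef_rot: [0.002, 0.818, 0.575, 0.001]
wrist_force: [0.3, 1.8, -0.5]
opening: 0.551
```

>>> servo_tool --plan '[[[-0.03,0.035,0,0.03,0.1],[-0.03,0.035,0,0.04,0.1],[-0.03,0.035,0,0.05,0.1],[0,0.045,0,0.05,0.1],[0,0.045,0,0.05,0.1],[0,0.045,0,0.05,0.1]]]'

```text
time_s: 36.5
eef_pos: [0.4681, 0.0565, 0.1621]
eef_rot: [0.001, 0.733, 0.68, 0.001]
wrist_force: [0.7, -0.6, -0.2]
opening: 0.551
```

```bash
python3 st.py; python3 - <<'E'
from ov import *
S=camera("scene");T=camera("top")
for n,c in (("T",[T]),("S",[S])):
    p,s=fit_rack(c,(.5628,-.1785,.7019));print(n,p.round(4),s)
    for k in PK:
        q=pocket(p,k);f,s=fit_cell(c,k,q[:2],z0=.008,yaws=[q[2]],rad=.03);d=f[:2]-q[:2]
        print("  ",k,"off mm",(1000*d).round(1),"dyaw",np.rad2deg(f[2]-q[2]).round(1))
cv2.imwrite("pics/s12.png",cv2.resize(S["img"][145:240,150:270],None,fx=6,fy=6,interpolation=cv2.INTER_CUBIC))
cv2.imwrite("pics/t12.png",cv2.resize(T["img"][130:225,240:345],None,fx=6,fy=6,interpolation=cv2.INTER_CUBIC))
E
```

```text
t 36.5 p [0.4681 0.0565 0.1621] yaw 1.4966 F [ 0.7 -0.6 -0.2] M [ 0.01 -0.05  0.03] op 0.551 q [-0.13  0.04  1.94  0.    1.16 -0.06]
T [ 0.5616 -0.1797  0.7006] 504.9121224746182
   round off mm [0.  1.4] dyaw 88.8
   square off mm [-0.  -0.5] dyaw -3.6
   oblong off mm [-2.6 -0.4] dyaw -3.3
   tri off mm [-1.9  0.2] dyaw -0.6
S [ 0.5648 -0.1766  0.6949] 550.988256624921
   round off mm [-0.8  1.3] dyaw 0.8
   square off mm [-1.6 -1.6] dyaw -0.8
   oblong off mm [-8.9 -9.1] dyaw -16.3
   tri off mm [ 1.3 -1. ] dyaw -1.6
```

View pics/s12.png

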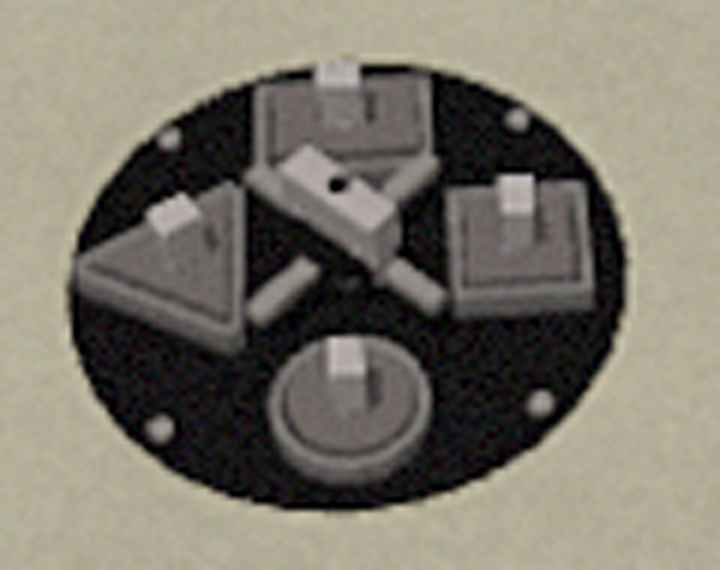

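View pics/t12.png

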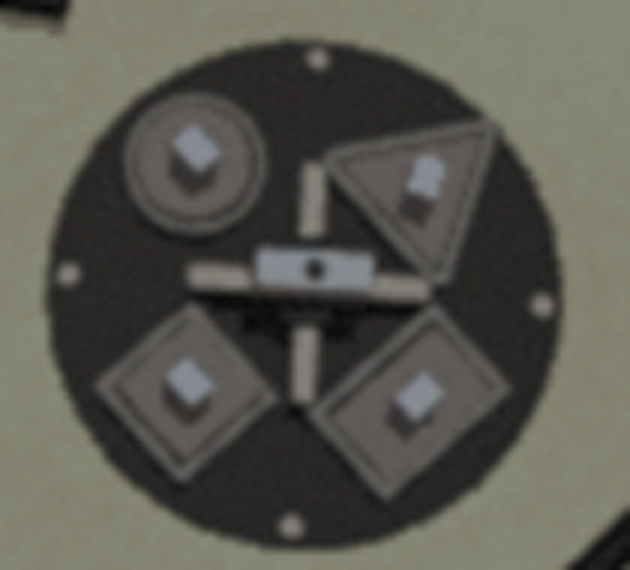

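>>> servo_tool --plan '[[[0.0158,-0.0392,0,-0.004,0.1],[0.0158,-0.0392,0,0,0.1],[0.0158,-0.0392,0,0,0.1],[0.0158,-0.0392,0,0,0.1],[0.0158,-0.0392,0,0,0.1],[0.0158,-0.0392,-0.03,0,0.1],[0,0,-0.02,0,0.1],[0,0,0,0,0.1]]]'

```text
time_s: 37.4
eef_pos: [0.5602, -0.1797, 0.1091]
eef_rot: [-0.003, 0.736, 0.677, -0.001]
wrist_force: [-1.4, 0.8, 0.2]
opening: 0.552
```

>>> servo_tool --plan '[[[0,0,0,0,0.1],[0,0,0,0,0.1]]]'

```text
time_s: 37.6
eef_pos: [0.5631, -0.1787, 0.114]
eef_rot: [0.001, 0.734, 0.679, 0.0]
wrist_force: [-0.5, -0.5, -0.3]
opening: 0.551
```

```bash
python3 st.py
```

```text
t 37.6 p [ 0.5631 -0.1787  0.114 ] yaw 1.4921 F [-0.5 -0.5 -0.3] M [ 0.03 -0.01  0.01] op 0.551 q [-0.51  0.36  1.67  0.    1.11 -0.43]
```

>>> servo_tool --plan '[[[0,0,-0.03,0,0.1],[0,0,-0.015,0,0.1],[0,0,-0.0055,-0.003,0.1],[0,0,0,0,0.1],[0,0,0,0,-0.3],[0,0,0,0,-0.42],[0,0,0,0,-0.46],[0,0,0,0,-0.46]]]'

```text
time_s: 38.4
eef_pos: [0.563, -0.1791, 0.0627]
eef_rot: [0.001, 0.736, 0.677, 0.0]
wrist_force: [0.4, -0.8, 0.6]
opening: 0.271
```

>>> servo_tool --plan '[[[0,0,0,0,-0.5],[0,0,0,0,-0.5],[0,0,0,0,-1],[0,0,0,0,-1]]]'

```text
time_s: 38.8
eef_pos: [0.5635, -0.1792, 0.063]
eef_rot: [0.001, 0.736, 0.677, 0.0]
wrist_force: [3.0, 1.1, 5.7]
opening: 0.247
```

```bash
python3 st.py
```

```text
t 38.8 p [ 0.5635 -0.1792  0.063 ] yaw 1.4883 F [3.  1.1 5.7] M [ 0.07 -0.26 -0.02] op 0.247 q [-0.51  0.44  1.69  0.    1.02 -0.43]
```

>>> servo_tool --plan '[[[0,0,0,-0.1,-1],[0,0,0,-0.1,-1],[0,0,0,-0.1,-1],[0,0,0,-0.1,-1],[0,0,0,-0.1,-1],[0,0,0,-0.1,-1],[0,0,0,-0.1,-1],[0,0,0,-0.1,-1]]]'

```text
time_s: 39.6
eef_pos: [0.563, -0.1789, 0.0629]
eef_rot: [0.0, 0.942, 0.336, 0.0]
wrist_force: [2.3, 0.7, 7.5]
opening: 0.248
```

>>> servo_tool --plan '[[[0,0,0,-0.01,-1],[0,0,0,0,-1],[0,0,0,0,-1]]]'

```text
time_s: 39.9
eef_pos: [0.563, -0.1789, 0.0629]
eef_rot: [0.0, 0.943, 0.333, 0.0]
wrist_force: [1.0, 1.4, 6.9]
opening: 0.248
```

```bash
python3 st.py; python3 - <<'E'
from ov import *
S=camera("scene")
cv2.imwrite("pics/s13.png",cv2.resize(S["img"][110:240,150:290],None,fx=5,fy=4.6,interpolation=cv2.INTER_CUBIC))
E
```

```text
t 39.9 p [ 0.563  -0.1789  0.0629] yaw 0.6785 F [1.  1.4 6.9] M [ 0.25 -0.06 -0.04] op 0.248 q [-0.51  0.44  1.69  0.    1.02  0.38]
```

View pics/s13.png

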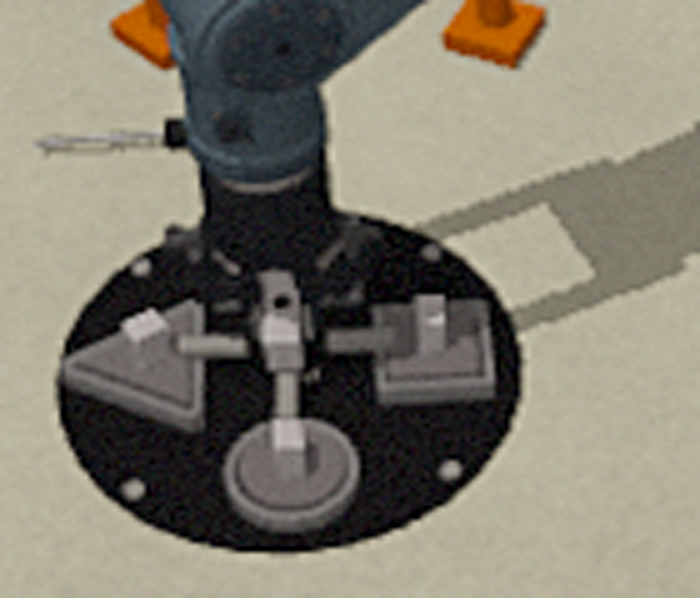

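>>> servo_tool --plan '[[[0,0,0,0,-0.4],[0,0,0,0,-0.1],[0,0,0,0,0],[0,0,0.03,0,0],[0,0,0.04,0,0],[0,0,0.04,0,0],[-0.03,0.04,0.01,0,0],[-0.03,0.04,0,0,0]]]'

```text
time_s: 40.75
eef_pos: [0.504, -0.1002, 0.1843]
eef_rot: [0.002, 0.943, 0.332, 0.002]
wrist_force: [0.0, 0.9, -0.1]
opening: 0.499
```

>>> servo_tool --plan '[[[-0.03,0.04,0,0,0],[-0.02,0.045,0,0,0],[0,0.045,0,0,0],[0,0.045,0,0,0],[0,0.045,0,0,0],[0,0,0,0,0],[0,0,0,0,0]]]'

```text
time_s: 41.45
eef_pos: [0.4525, 0.1213, 0.1815]
eef_rot: [0.0, 0.943, 0.334, -0.0]
wrist_force: [0.3, -0.4, -0.5]
opening: 0.496
```

```bash
python3 st.py; python3 - <<'E'
from ov import *
S=camera("scene");T=camera("top")
cv2.imwrite("pics/s14.png",cv2.resize(S["img"][145:240,150:270],None,fx=6,fy=6,interpolation=cv2.INTER_CUBIC))
cv2.imwrite("pics/t14.png",cv2.resize(T["img"][130:225,240:345],None,fx=6,fy=6,interpolation=cv2.INTER_CUBIC))
cv2.imwrite("pics/s14f.png",S["img"])
E
```

```text
t 41.45 p [0.4525 0.1213 0.1815] yaw 0.6815 F [ 0.3 -0.4 -0.5] M [-0.02  0.04 -0.  ] op 0.496 q [ 0.01  0.01  1.93 -0.    1.2   0.9 ]
```

View pics/s14.png

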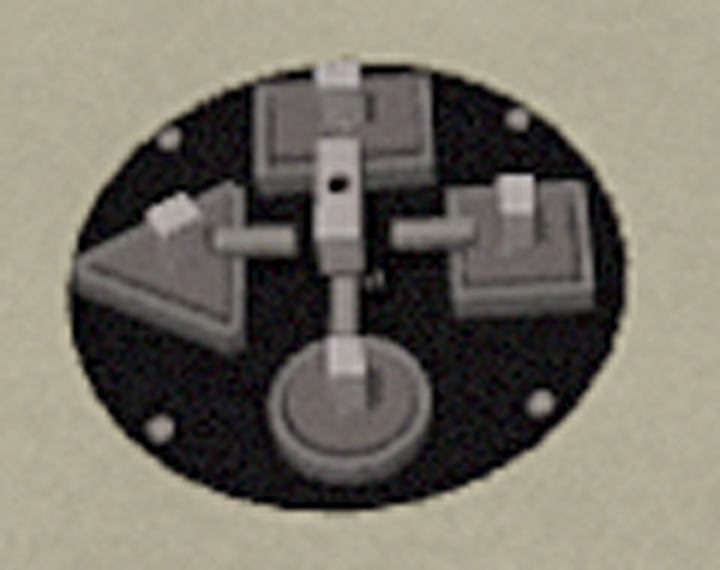

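View pics/t14.png

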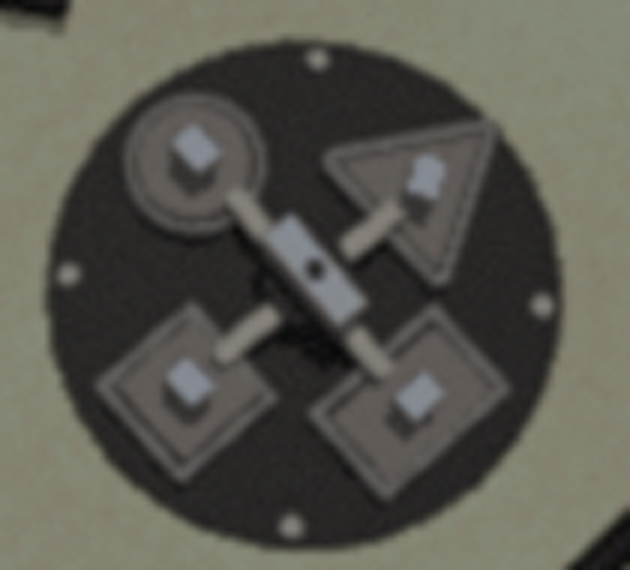

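View pics/s14f.png

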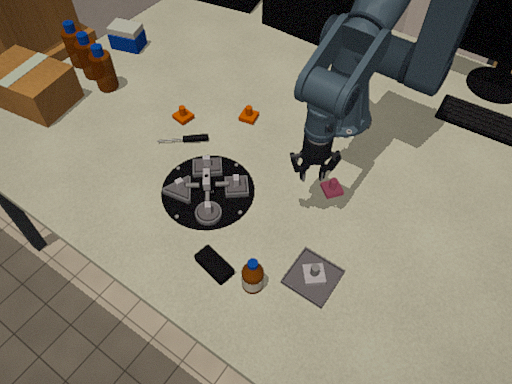

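The dogs lie over the inner edges of all four cells, the bar points along the pockets and the blank is flat in the tray. The bottle, adapter and screwdriver have not moved, and the arm is clear. Handing in.

```bash
python3 -c "
from bench import *
print(hand_in())"
```

```text
the job is handed in; nothing more can be done
None
```

The measuring rig is ready and the job is handed in, at about 41 s of the 210 s allowed. I did it in this order:
1. Turned the knob about 0.79 rad back to open.
2. Lifted the metal blank out of the square pocket and set it in the tray.
3. Seated the square, oblong, round and triangular cells in their own pockets.
4. Turned the knob clockwise about 0.81 rad, past the detent, then let go and moved the arm clear.

The triangle was knocked a few centimetres aside during the run, so I measured its position again before picking it up. I saw no grip slip.

**Last checks:**
- The final pictures show all four cells flat inside their walls, and the knob staying in the locked position after release with a dog over each cell's inner edge.
- The blank lies flat in the tray, and the bottle, adapter and screwdriver are where they were.
- The tool height at each seating matched the pocket floor to about 1 mm.

**One check that disagreed:** after all four were seated, the automatic position fit in the scene camera put the oblong cell about 9 mm off in x and in y, and 16° turned. I took that as wrong because the knob hid part of that cell. The top camera put it 2.6 mm off, and the pictures and the insertion force and height showed it seated.

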